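Count tabs by touch and slide the hearing aid case into the third gap

ROBOT

A 6-joint arm with a two-finger parallel gripper is mounted at the origin on the work surface. World frame = base frame: x ahead of the robot, y to its left, z up, the work surface at z = 0. Lengths are in mm, angles in rad, forces in N, time in s.
With the tool pointing down it reaches from about 325 to 875 mm from the base axis. Payload 4.4 kg.
Tool frame: the origin (TCP) lies midway between the tips of the shut fingers; the grasp point (between the pads) lies bot.hold_point_z behind it (bot.hold_point_z is the distance from the TCP to the grasp point, in mm); x points along the fingers, y is the direction in which the jaws open and shut, and the axes are right-handed (so a half turn about x gives the same grasp; the last joint's range is limited). The gripper opens to 85 mm and grips with 20 to 120 N. Pads are 22 mm wide; open, the fingers measure 114 mm over their backs; the gripper's body (76 mm by 85 mm) begins 54 mm behind the grasp point. The pads swing forward as they close: fully open they stand 13 mm farther back than shut.
Start: joints at [-0.15, 0.207, 1.542, -0, 1.393, -0.15], TCP at [575.002, -0.012, 200.082] pointing down, gripper open.
Joint ranges: [-2.73, 2.73], [-0.86, 2.22], [0.23, 2.46], [-1.11, 4.25], [0.08, 2.63], [-2.82, 2.82]. Speed limits (rad/s): [2.79, 2.79, 3.14, 3.14, 3.14, 3.14].

INTERFACE

Orientations are given as a 3x3 rotation matrix whose columns are the frame's x, y, z axes.
In Python, from cell import readout, imaging, job, bot gives the robot as it stands. The module is installed in compiled form; this text tells all that it offers.
- The arm moves only by the tool move_arm, never from a script. Its argument "increments" is one flat list of numbers, 7 for each row, row after row: the turn, a rotation vector about the tool's x, y, z in rad, then the shift along the tool's x, y, z in mm, then the opening, from 0 (shut) to 1 (fully open). In form: [rx, ry, rz, x, y, z, fingers, rx, ry, rz, x, y, z, fingers, ...]. A call has 1 to 8 rows; each row shifts and turns the pose as measured when the row begins, along the tool's axes as they then stand; what a row does not reach is not made up. A row lasts 1/10 s, in which the tool goes at most 50 mm and 8.59 degrees, less where a joint would pass 70% of its speed; a pose out of reach is approached as far as the arm can. A call with a gripper value outside its range is refused whole. The fingers move at their own pace and stop on an object; the grip force is fixed at half the most. Time passes only in rows, so rows that do not move let the fingers close. It gives the time, the measured TCP pose, the force and the opening at its end, in the units of the state.
- readout.get_state(): the state, without advancing time (a new reading comes with each control period).
- imaging.grab_frame(name): name is "scene" or "side" or "wrist"; returns a dict with "color" (400x640x3 uint8, blue, green, red), "fov_y" (degrees; the focal length in pixels is half the picture's height over the tangent of half this angle, whatever the lens; pixels are square), "cx", "cy" (the principal point, pixels), "dist" ([k1, k2, p1, p2, k3] as OpenCV has them; the pictures are not rectified), "pose" (4x4, takes a point from camera to world coordinates). Camera axes: x right, y up, looking along -z (the intrinsics and any distortion apply to the point x, -y, -z); pixel columns grow to the right and rows downward; lengths in mm; the calibration is good to about 2 mm. A picture is of the moment at which its call begins. There is no depth.
- job.sign_off(): hands the job in, once; it reports no verdict.
The state is a dict: "time": time; "joints": joint angles; "qvel": joint speeds; "joint_efforts": joint torques, N m; "position": TCP position; "tcp_rot": TCP orientation; "force": force on the tool from outside, world axes, zero at the start; "wrist_torque": the same for the moment, N m; "finger_gap": finger opening in mm.
Only numpy, scipy, OpenCV 4.12 (cv2) and the standard library are available. Lean on these libraries where they do the work, as an engineer would, in place of code of your own. Each camera call takes 0.05 s, during which the arm holds its last target.

TASK

Put the hearing aid case away the way its owner finds it in the dark: starting at the end of the rack where the folded lamp stands, run a fingertip along the back rail and flick the first, second and third springy tabs over in turn, leaving the fourth alone. Then push the black case along the stool top into the third gap from that end, fully home against the back rail. Slide the case flat, never lift it, and leave the cup and what is already in the rack where they are.

Things in the scene. Friction and masses are not known exactly. Their poses are not given: they have to be found in the camera images.
- rack: Dark wooden divider rack fixed to the stool, 76 mm deep (x) by 225 mm long (y); origin at the centre of its underside, on the stool top. Its x points away from the robot within about 0.2 rad. Five upright dividers along x, 5 mm thick, 34 mm high, centred at y = -110, -55, 0, 55, 110 mm, noses at x = -38 mm. They leave four gaps, open to -x and above, no floor. The two outer gaps are occupied.
- rail_mid (a point): Middle of the top of the rack's back rail (rack x = 33, y = 0, z = 40 mm). The rail is 10 mm thick (rack x = 28 to 38 mm), 40 mm high, runs along rack y and closes the far end of all gaps. On it stands one white springy tab behind each gap's centre, 22 mm high (z = 40 to 62 mm), 4 mm thick along y, 18 mm wide along x.
- gap_a (a point): Mouth of the gap at rack y = 82.5 mm, at its centre line between the dividers' noses (rack x = -38 mm), on the stool top. Gap 50 mm wide, 66 mm deep to the back rail. Axes as the rack's.
- gap_b (a point): Mouth of the gap at rack y = 27.5 mm, at its centre line between the dividers' noses (rack x = -38 mm), on the stool top. Gap 50 mm wide, 66 mm deep to the back rail. Axes as the rack's.
- gap_c (a point): Mouth of the gap at rack y = -27.5 mm, at its centre line between the dividers' noses (rack x = -38 mm), on the stool top. Gap 50 mm wide, 66 mm deep to the back rail. Axes as the rack's.
- gap_d (a point): Mouth of the gap at rack y = -82.5 mm, at its centre line between the dividers' noses (rack x = -38 mm), on the stool top. Gap 50 mm wide, 66 mm deep to the back rail. Axes as the rack's.
- tab_a (a joint): Bend of the springy tab at rack y = 82.5 mm, rad: 0 upright, positive leaning to rack -y, limits 1.5 either way. Hinged on the rail's top about rack x; gives to 1 to 3 N and springs back. A fingertip run along the rail with its end 14 mm above the rail (z = 54 mm) bends it by about 0.9 and passes over; beyond 0.35 counts as flicked.
- tab_b (a joint): Bend of the springy tab at rack y = 27.5 mm, rad: 0 upright, positive leaning to rack -y, limits 1.5 either way. Hinged on the rail's top about rack x; gives to 1 to 3 N and springs back. A fingertip run along the rail with its end 14 mm above the rail (z = 54 mm) bends it by about 0.9 and passes over; beyond 0.35 counts as flicked.
- tab_c (a joint): Bend of the springy tab at rack y = -27.5 mm, rad: 0 upright, positive leaning to rack -y, limits 1.5 either way. Hinged on the rail's top about rack x; gives to 1 to 3 N and springs back. A fingertip run along the rail with its end 14 mm above the rail (z = 54 mm) bends it by about 0.9 and passes over; beyond 0.35 counts as flicked.
- tab_d (a joint): Bend of the springy tab at rack y = -82.5 mm, rad: 0 upright, positive leaning to rack -y, limits 1.5 either way. Hinged on the rail's top about rack x; gives to 1 to 3 N and springs back. A fingertip run along the rail with its end 14 mm above the rail (z = 54 mm) bends it by about 0.9 and passes over; beyond 0.35 counts as flicked.
- case_mid (a point): Centre of the loose black hearing aid case, 80 mm long (its x), 38 wide (y), 28 high, round grey clasp button on top, about 90 g; the point is 14 mm above the stool top. It lies flat about 100 mm in front of the rack's centre, its length within 0.35 rad of the rack's x. Fully home this point is at rack x = -12 mm and its tail stands 14 mm out of the gap. Either end may go first.
- lamp: Folded aluminium reading lamp fixed to the stool 200 mm from the rack's centre, beyond one end of the rack (rack +y or -y): round base 76 mm across, arms and head folded flat above it, 62 mm high and reaching 83 mm towards the rack's -x. Origin at the centre of the base's underside. It marks the end from which to count.
- cup: Stainless cup, 64 mm across, 66 mm high, loose, beyond the other end of the rack; origin at the centre of its underside.
- tin: Aluminium tin 55 x 32 x 18 mm, loose, in the outer gap at rack y = 82.5 mm; origin at the centre of its underside.
- carton: Small carton 50 x 28 x 22 mm, loose, in the outer gap at rack y = -82.5 mm; origin at the centre of its underside.

How it is judged:
By the outcome, as a careful person would: the job done as asked, in the order asked, and still so for the second after the job is handed in, with the robot touching nothing.
It also fails if it takes over 61 s, if anything falls off the work surface, if the arm or the gripper's body presses on something with over 40 N, if the wrist force passes 120 N, or if a joint passes its speed limit or range.

## Working session

There is one attempt and no reset: what is moved stays moved. The work goes in short steps, Python scripts to look and compute and a tool call to move; the robot and the scene stay as the last step left them, time stands still between calls to the robot, and variables do not carry over. Pictures are saved under pics/ and viewed, and the job is handed in when it is done.

Besides the shell and the picture viewer there is one more tool, called after "Request:" by a JSON object that holds its "fn" and its "kwargs". move_arm: Moves the arm, as the interface text tells. Its arguments: {"type":"object","properties":{"increments":{"type":"array"}},"required":["increments"]}

```bash
mkdir -p pics
cat > h.py <<'E'
import numpy as np, cv2
from cell import readout, imaging, job, bot
def K(f):
    h=f['color'].shape[0]; fl=h/2/np.tan(np.radians(f['fov_y'])/2)
    return np.array([[fl,0,f['cx']],[0,fl,f['cy']],[0,0,1.]])
def ray(f,px,z):
    p=cv2.undistortPoints(np.array([[px]],float),K(f),np.array(f['dist'],float))[0,0]
    T=np.array(f['pose']); d=T[:3,:3]@np.array([p[0],-p[1],-1]); o=T[:3,3]
    return o+d*(z-o[2])/d[2]
def proj(f,P):
    T=np.array(f['pose']); c=(np.atleast_2d(P)-T[:3,3])@T[:3,:3]
    c=c*[1,-1,-1]
    return cv2.projectPoints(c.reshape(-1,1,3),np.zeros(3),np.zeros(3),K(f),np.array(f['dist'],float))[0][:,0]
E
python3 - <<'E'
from h import *
import pickle
for n in ("scene","side","wrist"):
    f=imaging.grab_frame(n); pickle.dump(f,open(n+'0.pkl','wb')); cv2.imwrite(f'pics/{n}0.png',f['color'])
    print(n,f['fov_y'],f['cx'],f['cy'],f['dist'],np.round(f['pose'],3).tolist())
print(readout.get_state(), bot.hold_point_z)
E
```

```text
scene 55.9145069524509 317.5092046535146 199.4697418145538 [-0.0629865  0.         0.         0.         0.       ] [[0.894, -0.353, 0.277, 825.393], [0.449, 0.724, -0.523, -341.123], [-0.016, 0.592, 0.806, 638.347], [0.0, 0.0, 0.0, 1.0]]
side 45.16376986182701 324.3367194320109 201.46823720386334 [-0.09215377  0.          0.          0.          0.        ] [[-0.924, 0.281, -0.261, 395.903], [-0.383, -0.698, 0.605, 561.451], [-0.012, 0.659, 0.752, 706.207], [0.0, 0.0, 0.0, 1.0]]
wrist 60.09318177037334 320.87281659474195 199.44916779170768 [-0.00467658  0.          0.          0.          0.        ] [[1.0, -0.001, 0.001, 574.497], [0.001, 0.949, 0.315, 81.053], [-0.002, -0.315, 0.949, 372.735], [0.0, 0.0, 0.0, 1.0]]
{'time': 0.15, 'joints': array([-1.50463435e-01,  2.07273588e-01,  1.54263874e+00, -6.39786280e-06,
        1.39350473e+00, -1.50464462e-01]), 'qvel': array([-7.92979031e-05, -2.18279621e-03, -3.81161620e-03, -1.10786887e-03,
        1.84143087e-04,  3.08539868e-04]), 'joint_efforts': array([ 5.23460058e-04, -3.83512866e+01, -2.92037880e+01, -1.78299792e-04,
        6.64118095e-03, -5.65601522e-05]), 'position': array([5.74349624e+02, 1.06101522e-01, 1.99158409e+02]), 'tcp_rot': array([[-1.80473259e-03,  9.99998371e-01,  1.92057565e-06],
       [ 2.67244653e-04,  2.40288463e-06, -9.99999964e-01],
       [-9.99998336e-01, -1.80473201e-03, -2.67248554e-04]]), 'force': array([-0.58280499,  0.10309438,  0.06113991]), 'wrist_torque': array([0.02825022, 0.01647355, 0.00846645]), 'finger_gap': 85.33748724772326} 18.700000000000003
```

View pics/scene0.png

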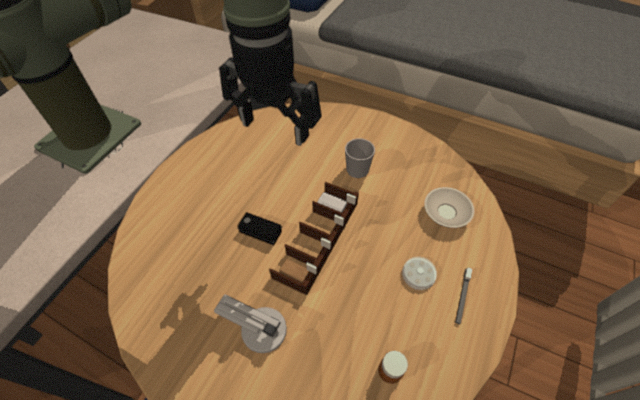

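View pics/side0.png

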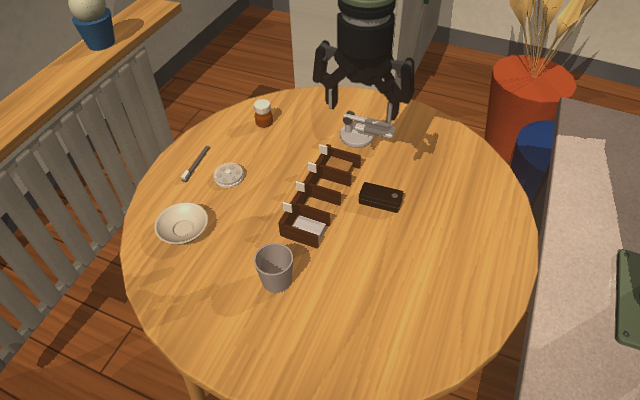

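View pics/wrist0.png

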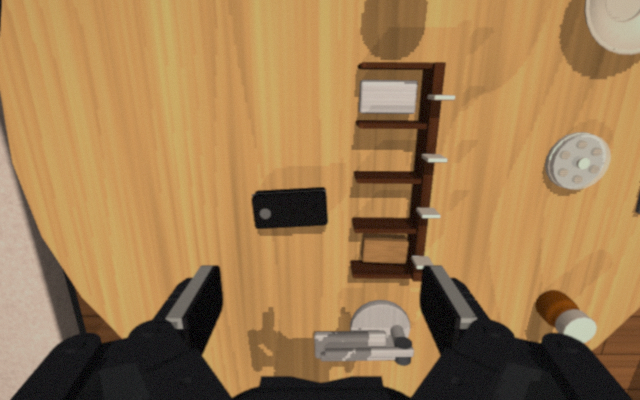

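Run:
```python
import cv2
w=cv2.imread('pics/wrist0.png'); 
cv2.imwrite('pics/w_c.png',cv2.resize(w[45:285,335:475],None,fx=2.5*1,fy=2.5,interpolation=cv2.INTER_CUBIC))
cv2.imwrite('pics/w_case.png',cv2.resize(w[170:250,235:345],None,fx=7,fy=7,interpolation=cv2.INTER_CUBIC))
s=cv2.imread('pics/side0.png'); cv2.imwrite('pics/s_c.png',cv2.resize(s[130:260,260:420],None,fx=4.6,fy=4.6,interpolation=cv2.INTER_CUBIC))
s=cv2.imread('pics/scene0.png'); cv2.imwrite('pics/sc_c.png',cv2.resize(s[170:300,225:365],None,fx=4.6,fy=4.6,interpolation=cv2.INTER_CUBIC))
```

```text
(no output)
```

View pics/w_c.png

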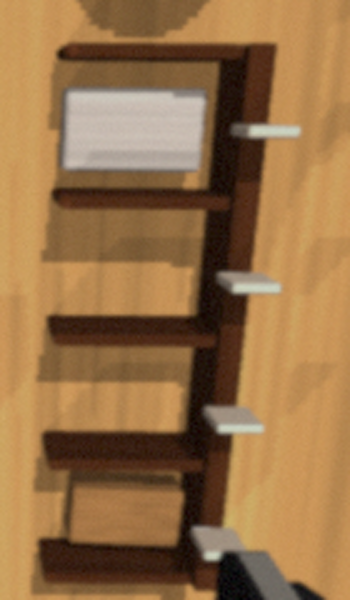

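View pics/w_case.png

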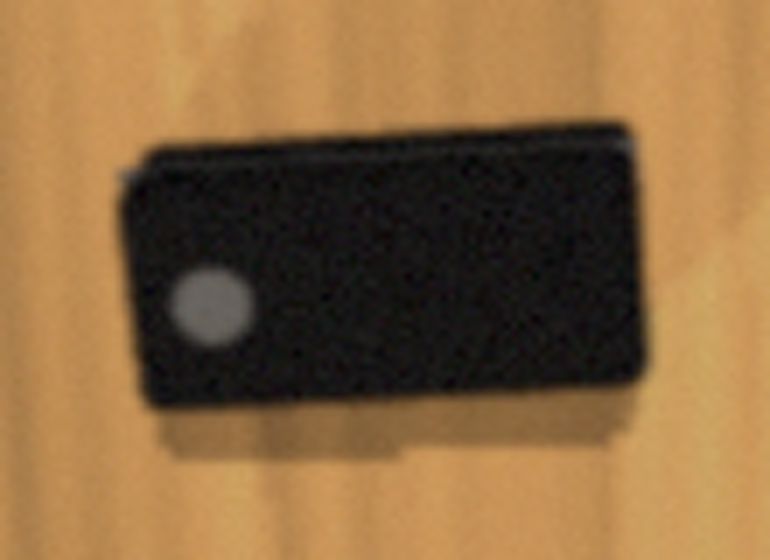

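View pics/s_c.png

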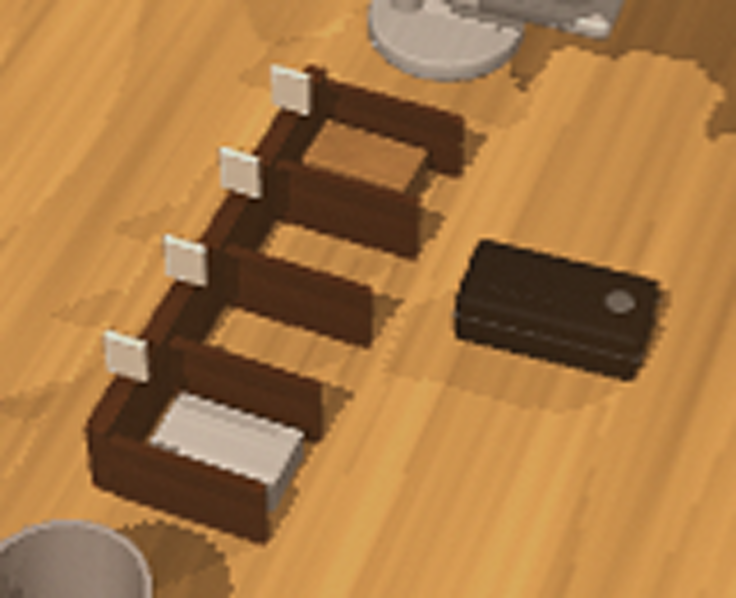

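View pics/sc_c.png

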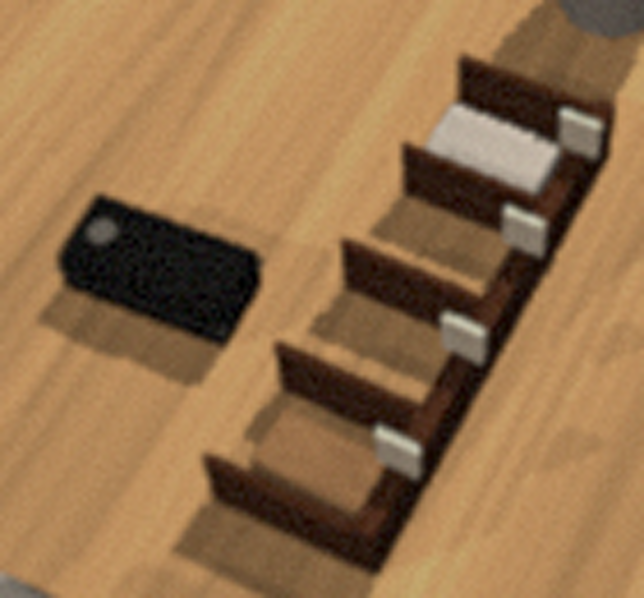

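```bash
cat > fit.py <<'E'
from h import *
import pickle
from scipy.optimize import least_squares
F={n:pickle.load(open(n+'0.pkl','rb')) for n in("scene","side","wrist")}
crop={'side':(260,130,4.6),'scene':(225,170,4.6),'wrist':(335,45,2.5),'wc':(235,170,7)}
obs=[]
for y,t,b in [(110,(270,487),(265,542)),(55,(323,385),(320,440)),(0,(373,290),(373,347)),(-55,(420,197),(417,258)),(-110,(465,117),(462,175))]:
    obs+=[('side',t,(-38,y+2.5,34)),('side',b,(-38,y+2.5,0))]
obs+=[('side',(92,428),(38,112.5,40)),('side',(95,483),(38,112.5,0))]
for y,l,r in [(82.5,(106,333),(145,340)),(27.5,(165,236),(206,245)),(-27.5,(220,148),(262,157)),(-82.5,(271,66),(312,74))]:
    obs+=[('side',l,(42,y+2,62)),('side',r,(24,y+2,62))]
for y,t in [(-110,(207,460)),(-55,(280,347)),(0,(346,242)),(55,(405,147)),(110,(462,58))]: obs.append(('scene',t,(-38,y-2.5,34)))
obs+=[('scene',(375,572),(38,-112.5,0)),('scene',(612,103),(38,112.5,40))]
obs+=[('wrist',(275,45),(38,112.5,40)),('wrist',(42,582),(-38,-112.5,34))]
def res(p,obs,full=False):
    c,s=np.cos(p[2]),np.sin(p[2]); out=[]
    for n,q,P in obs:
        ox,oy,sc=crop[n]; w=np.array([p[0]+c*P[0]-s*P[1],p[1]+s*P[0]+c*P[1],p[3]+P[2]])
        out.append(proj(F['wrist' if n[0]=='w' else n],w)[0]-((np.array(q)+.5)/sc-.5+[ox,oy]))
    return np.array(out) if full else np.ravel(out)
if __name__=='__main__':
    r=least_squares(res,[650,0,0,0],args=(obs,),loss='soft_l1')
    print('rack',r.x); R=res(r.x,obs,True)
    for o,e in zip(obs,R): print(o[0],o[2],e.round(1))
    for sel in('side','scene','wrist'):
        print(sel,least_squares(res,r.x,args=([o for o in obs if o[0]==sel],)).x)
    pc=[('side',(485,240),(40,-19,28)),('side',(662,280),(-40,-19,28)),('side',(637,350),(-40,19,28)),('side',(458,295),(40,19,28)),('side',(457,337),(40,19,0)),('side',(632,380),(-40,19,0)),
     ('scene',(97,197),(-40,19,28)),('scene',(260,255),(40,19,28)),('scene',(60,265),(-40,-19,28)),('wc',(145,409),(-40,-19,28)),('wc',(647,385),(40,-19,28))]
    z0=r.x[3]
    g=lambda p,ob: res([p[0],p[1],p[2],z0],ob)
    q=least_squares(g,[530,0,0],args=(pc,),loss='soft_l1'); print('case',q.x)
    for o,e in zip(pc,res([*q.x,z0],pc,True)): print(o[0],o[2],e.round(1))
    for sel in('side','scene','wc'): print(sel,least_squares(g,q.x,args=([o for o in pc if o[0]==sel],)).x)
E
python3 fit.py
```

```text
rack [ 6.46162603e+02 -1.23029107e+01 -3.00214333e-03  1.53883461e+00]
side (-38, 112.5, 34) [-0.7  0.7]
side (-38, 112.5, 0) [0.8 0.2]
side (-38, 57.5, 34) [-0.3  0.4]
side (-38, 57.5, 0) [0.4 0.1]
side (-38, 2.5, 34) [-0.1  0.3]
side (-38, 2.5, 0) [-0.3 -0.3]
side (-38, -52.5, 34) [-0.   1.2]
side (-38, -52.5, 0) [ 0.1 -0.2]
side (-38, -107.5, 34) [-0.3  0.6]
side (-38, -107.5, 0) [-0.3 -0.1]
side (38, 112.5, 40) [-1.4 -1.4]
side (38, 112.5, 0) [-0.2  0.3]
side (42, 84.5, 62) [-0.5 -0.5]
side (24, 84.5, 62) [0.1 0.8]
side (42, 29.5, 62) [-0.3 -0.2]
side (24, 29.5, 62) [-0.4  0.5]
side (42, -25.5, 62) [-0.2 -0.3]
side (24, -25.5, 62) [-0.7  0.2]
side (42, -80.5, 62) [ 0.  -0.3]
side (24, -80.5, 62) [-0.5  0.3]
scene (-38, -112.5, 34) [-2.1  0. ]
scene (-38, -57.5, 34) [-2.4  0. ]
scene (-38, -2.5, 34) [-2.3  0.2]
scene (-38, 52.5, 34) [-1.8 -0.2]
scene (-38, 107.5, 34) [-1.9 -0.3]
scene (38, -112.5, 0) [0.5 1.5]
scene (38, 112.5, 40) [ 0.8 -0.6]
wrist (38, 112.5, 40) [ 0.1 -0.1]
wrist (-38, -112.5, 34) [-0.3  2.1]
side [ 6.46100818e+02 -1.32281974e+01 -1.39048651e-03  9.56501529e-01]
scene [ 6.44659089e+02 -5.07037751e+00 -9.93588076e-03 -1.01208056e+01]
wrist [ 6.47061779e+02 -1.20772279e+01 -5.37379070e-03 -2.30354483e+00]
case [ 5.40158336e+02 -4.56152274e+01  5.18628141e-02]
side (40, -19, 28) [-1.7 -1.6]
side (-40, -19, 28) [-0.  -0.4]
side (-40, 19, 28) [ 0.7 -1.4]
side (40, 19, 28) [-1.5  0.2]
side (40, 19, 0) [-1.9  0.7]
side (-40, 19, 0) [0.3 1.7]
scene (-40, 19, 28) [ 0.3 -3.5]
scene (40, 19, 28) [ 0.9 -2.7]
scene (-40, -19, 28) [-1.5 -3.4]
wc (-40, -19, 28) [-2.   1.2]
wc (40, -19, 28) [0.5 1.2]
side [ 5.38762035e+02 -4.58432090e+01  2.94746760e-02]
scene [ 5.44379530e+02 -5.13760399e+01  7.30051456e-02]
wc [ 5.40937162e+02 -4.42604771e+01  5.48678312e-02]
```

Request:
{"fn": "move_arm", "kwargs": {"increments": [0, 0, 0, 0, 21, 26.5, 0, 0, 0, 0, 0, 21, 26.5, 0, 0, 0, 0, 0, 21, 26.5, 0, 0, 0, 0, 0, 21, 26.5, 0, 0, 0, 0, 0, 21, 26.5, 0, 0, 0, 0, 0, 0, 0, 0, 0, 0, 0, 0, 0, 0, 0, 0, 0, 0, 0, 0, 0, 0]}}

```text
time: 0.95
position: [679.4, -134.7, 192.6]
tcp_rot: [[-0.011, 1.0, 0.002], [0.004, 0.003, -1.0], [-1.0, -0.011, -0.004]]
force: [0.1, 0.5, 0.2]
finger_gap: 0.1
```

Request:
{"fn": "move_arm", "kwargs": {"increments": [0, -0.01, 0, 35, 0, 0, 0, 0, 0, 0, 35, 0, 0, 0, 0, 0, 0, 30, 0, 0, 0, 0, 0, 0, 15, 0, 0, 0, 0, 0, 0, 0, 0, 0, 0]}}

```text
time: 1.45
position: [677.8, -129.9, 78.1]
tcp_rot: [[-0.007, 1.0, 0.008], [-0.007, 0.008, -1.0], [-1.0, -0.007, 0.007]]
force: [-0.4, 1.8, 0.1]
finger_gap: 0.1
```

```bash
cat > look.py <<'E'
from h import *
import sys,pickle
from cell import readout
t=sys.argv[1]
s=readout.get_state(); print(s['time'],s['position'].round(1),s['tcp_rot'].round(3).tolist(),s['force'].round(1))
def T(P,z0=0):
    p=np.array(P,float); a=-.003;c,s=np.cos(a),np.sin(a)
    return np.array([646.2+c*p[0]-s*p[1],-12.4+s*p[0]+c*p[1],p[2]+z0])
for n,b in zip(sys.argv[2::2],sys.argv[3::2]):
    f=imaging.grab_frame(n); pickle.dump(f,open(f'{n}_{t}.pkl','wb'))
    x0,y0,x1,y1=map(int,b.split(',')); k=min(800/(x1-x0),600/(y1-y0)); im=f['color'].copy()
    im=cv2.resize(im[y0:y1,x0:x1],None,fx=k,fy=k,interpolation=cv2.INTER_CUBIC)
    q=proj(f,s['position'])[0]; q=((q-[x0,y0]+.5)*k-.5); cv2.circle(im,tuple(int(v) for v in q),3,(0,0,255),-1)
    cv2.imwrite(f'pics/{n}_{t}.png',im); print(n,'scale',k)
E
python3 look.py 1 side 230,80,430,280 scene 180,120,380,320
```

```text
1.45 [ 677.8 -129.9   78.1] [[-0.007, 1.0, 0.008], [-0.007, 0.008, -1.0], [-1.0, -0.007, 0.007]] [-0.4  1.8  0.1]
side scale 3.0
scene scale 3.0
```

View pics/side_1.png

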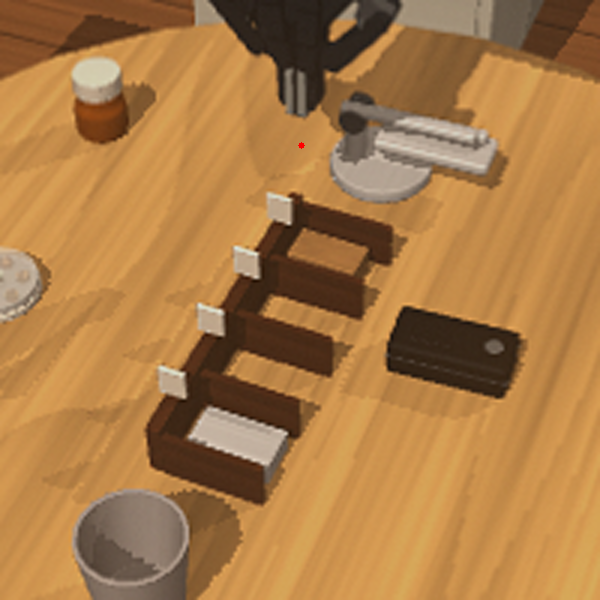

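View pics/scene_1.png

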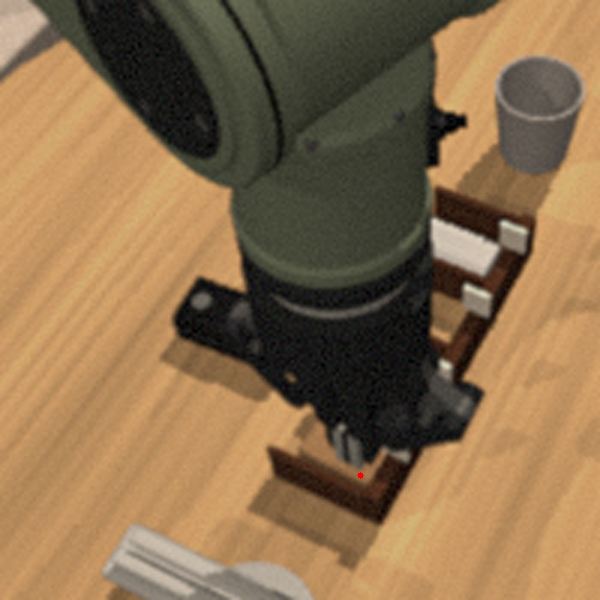

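```bash
python3 look.py 2 side 230,80,430,280 scene 180,120,380,320; python3 -c "
from h import *
s=readout.get_state();print(s['joints'].round(3),s['qvel'].round(3))"
```

```text
1.55 [ 680.  -130.8   81.1] [[-0.002, 1.0, 0.008], [-0.008, 0.008, -1.0], [-1.0, -0.002, 0.008]] [ 0.2 -0.2  0.6]
side scale 3.0
scene scale 3.0
[-0.311  0.553  1.322 -0.009  1.262 -0.316] [-0.005 -0.006 -0.011  0.001 -0.002 -0.002]
```

View pics/side_2.png

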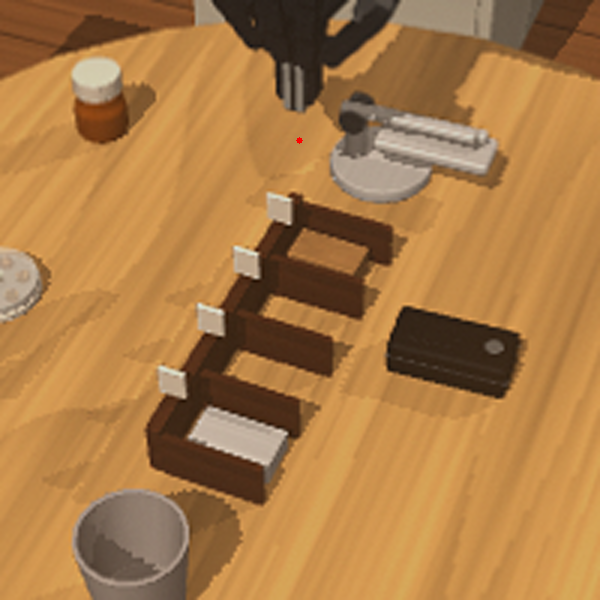

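View pics/scene_2.png

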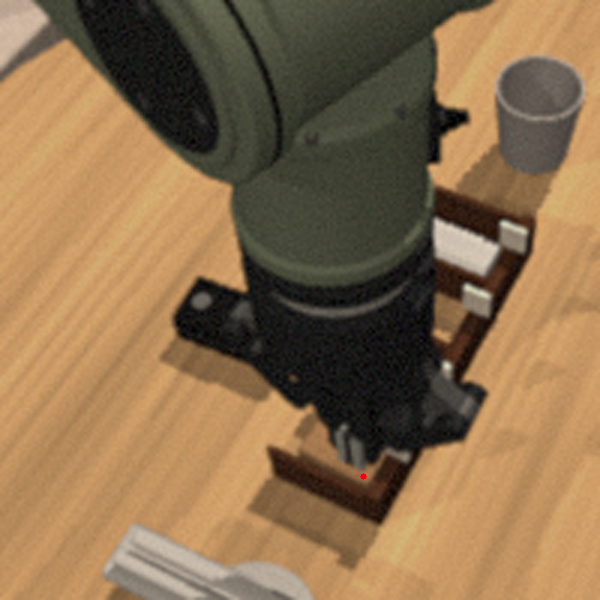

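Run:
```python
from h import *
import pickle
from scipy.optimize import least_squares
fs=pickle.load(open('side_2.pkl','rb')); fc=pickle.load(open('scene_2.pkl','rb'))
a=np.array([230+295/3,80+108/3]); b=np.array([180+354/3,120+466/3])
g=lambda p: np.r_[proj(fs,p)[0]-a,proj(fc,p)[0]-b]
r=least_squares(g,[680,-130,90]);print(r.x,r.fun)
for z in (80,90,100): print(z,ray(fs,a,z),ray(fc,b,z))
i=fs['color'];cv2.imwrite('pics/tip_s.png',cv2.resize(i[90:140,300:360],None,fx=10,fy=10,interpolation=cv2.INTER_CUBIC))
i=fc['color'];cv2.imwrite('pics/tip_c.png',cv2.resize(i[245:295,275:335],None,fx=10,fy=10,interpolation=cv2.INTER_CUBIC))
```

```text
[ 681.12833266 -135.88194387  103.73575827] [ 1.4082022  -0.14339211  1.09805705  0.0523447 ]
80 [ 694.88257594 -161.85075691   80.        ] [ 673.09625902 -127.4726247    80.        ]
90 [ 690.10811886 -150.30023168   90.        ] [ 675.82389553 -131.29910507   90.        ]
100 [ 685.33366177 -138.74970645  100.        ] [ 678.55153204 -135.12558544  100.        ]
```

View pics/tip_s.png

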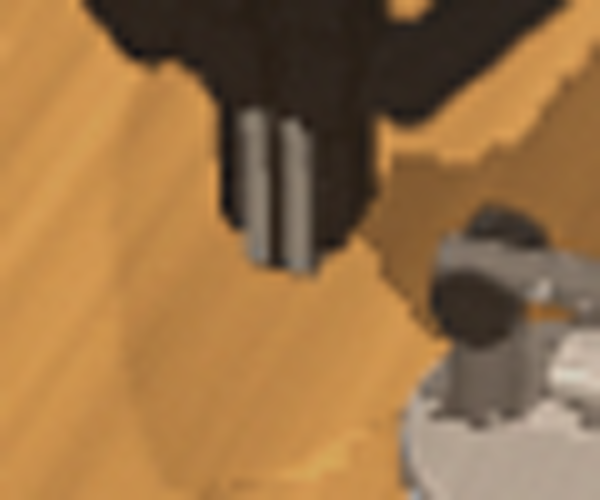

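View pics/tip_c.png

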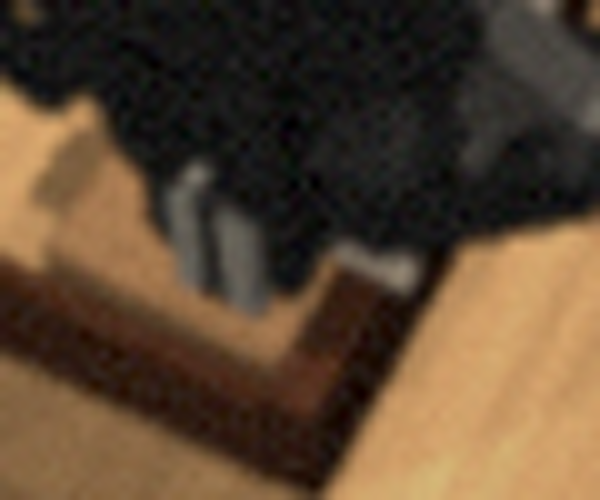

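Run:
```python
from h import *
import pickle
p=np.array([680,-130.8,81])
fs=pickle.load(open('side_2.pkl','rb')); fc=pickle.load(open('scene_2.pkl','rb'))
for dz in (0,10,19,30,40):
  print(dz,(10*(proj(fs,p+[0,11,dz])[0]-[300,90])).round(),(10*(proj(fc,p+[0,-11,dz])[0]-[275,245])).round())
fs=pickle.load(open('side0.pkl','rb')); fc=pickle.load(open('scene0.pkl','rb'))
p=np.array([574.3,0,199.2])
for dx in(-43,43):
 for dz in (0,13,30,50): print(dx,dz,proj(fs,p+[dx,11,dz])[0].round(),proj(fc,p+[dx,-11,dz])[0].round())
i=fs['color'];cv2.imwrite('pics/st_s.png',cv2.resize(i[20:140,290:430],None,fx=5,fy=5,interpolation=cv2.INTER_CUBIC))
i=fc['color'];cv2.imwrite('pics/st_c.png',cv2.resize(i[40:160,200:340],None,fx=5,fy=5,interpolation=cv2.INTER_CUBIC))
```

```text
0 [273. 397.] [225. 393.]
10 [272. 358.] [221. 367.]
19 [272. 323.] [218. 343.]
30 [272. 279.] [213. 313.]
40 [271. 238.] [209. 284.]
-43 0 [383. 145.] [251. 148.]
-43 13 [384. 139.] [250. 142.]
-43 30 [385. 130.] [248. 135.]
-43 50 [386. 120.] [246. 125.]
43 0 [332. 132.] [298. 165.]
43 13 [332. 126.] [297. 160.]
43 30 [332. 117.] [296. 152.]
43 50 [332. 107.] [296. 143.]
```

View pics/st_s.png

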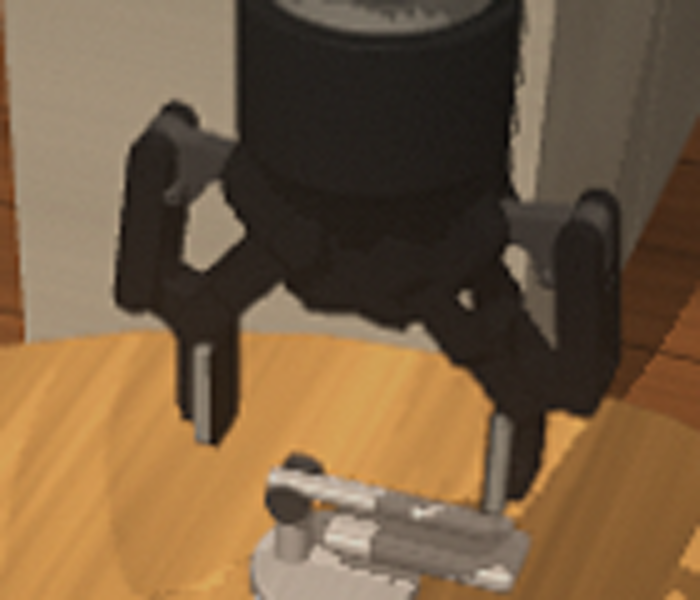

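View pics/st_c.png

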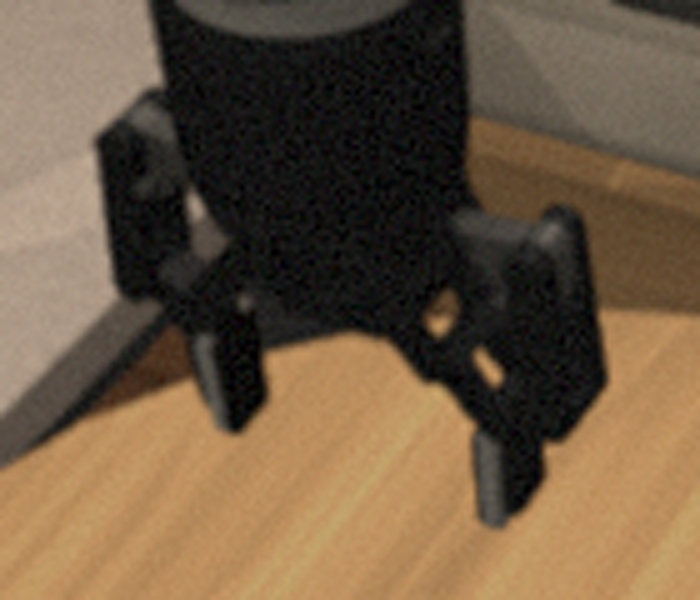

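Run:
```python
from h import *
import pickle
f=pickle.load(open('wrist0.pkl','rb'))
p=np.array([574.3,0,199.2])
for dx in(-43,43):
 for dy in (-11,11):
  for dz in (0,13,30,48,60): print(dx,dy,dz,proj(f,p+[dx,dy,dz])[0].round())
i=f['color'];cv2.imwrite('pics/w_f.png',cv2.resize(i[240:400,140:500],None,fx=2.2,fy=2.2))
fw=imaging.grab_frame('wrist');cv2.imwrite('pics/wrist_3.png',fw['color']);pickle.dump(fw,open('wrist_3.pkl','wb'))
s=readout.get_state()
q=s['position'];R=s['tcp_rot'];print(q,fw['pose'][:3,3])
for dz in (0,18,33): print(dz,[proj(fw,q+R@[-dz,0,k])[0].round() for k in(-11,0,11)])
```

```text
-43 -11 0 [244. 258.]
-43 -11 13 [239. 270.]
-43 -11 30 [231. 288.]
-43 -11 48 [221. 311.]
-43 -11 60 [212. 330.]
-43 11 0 [241. 221.]
-43 11 13 [236. 231.]
-43 11 30 [227. 246.]
-43 11 48 [216. 265.]
-43 11 60 [206. 281.]
43 -11 0 [398. 258.]
43 -11 13 [403. 270.]
43 -11 30 [411. 288.]
43 -11 48 [421. 311.]
43 -11 60 [429. 330.]
43 11 0 [401. 222.]
43 11 13 [406. 231.]
43 11 30 [415. 246.]
43 11 48 [426. 266.]
43 11 60 [435. 282.]
[ 681.88766067 -131.9295463    83.38836436] [680.61656836 -49.0251708  256.03474799]
0 [array([321., 222.]), array([321., 240.]), array([321., 258.])]
18 [array([321., 235.]), array([321., 256.]), array([321., 275.])]
33 [array([321., 249.]), array([321., 271.]), array([321., 292.])]
```

View pics/wrist_3.png

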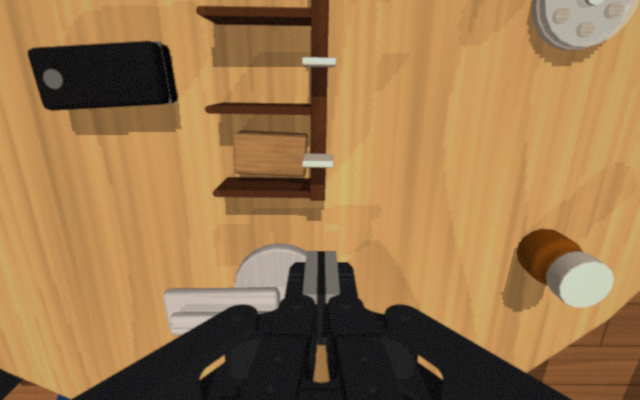

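View pics/w_f.png

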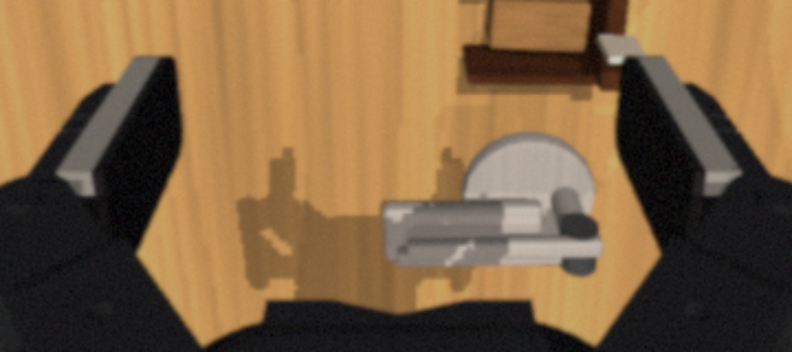

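Run:
```python
from h import *
for i in range(4):
    s=readout.get_state();print(s['time'],s['position'].round(2),s['joints'].round(4)); 
    if i<3: imaging.grab_frame('wrist')
```

```text
1.7 [ 681.89 -131.93   83.39] [-0.3112  0.5532  1.3215 -0.0091  1.2615 -0.3157]
1.75 [ 681.82 -132.01   83.28] [-0.3113  0.5533  1.3215 -0.0091  1.2614 -0.3157]
1.8 [ 681.6  -131.97   82.97] [-0.3114  0.5535  1.3219 -0.0091  1.2613 -0.3157]
1.85 [ 681.33 -131.95   82.58] [-0.3115  0.5538  1.3222 -0.0091  1.2613 -0.3157]
```

Request:
{"fn": "move_arm", "kwargs": {"increments": [0, 0, 0, 12, 0, 0, 0, 0, 0, 0, 12, 0, 0, 0, 0, 0, 0, 0, 0, 0, 0]}}

```text
time: 2.15
position: [682.1, -132.7, 58.1]
tcp_rot: [[0.004, 1.0, 0.007], [-0.01, 0.007, -1.0], [-1.0, 0.004, 0.01]]
force: [-0.9, -1.4, 0.1]
finger_gap: -0.2
```

Request:
{"fn": "move_arm", "kwargs": {"increments": [0, 0, 0, 8, -2, 0, 0, 0, 0, 0, 0, 0, 0, 0]}}

```text
time: 2.35
position: [679.1, -132.6, 47.9]
tcp_rot: [[0.001, 1.0, 0.006], [-0.009, 0.006, -1.0], [-1.0, 0.001, 0.009]]
force: [-0.4, -0.8, -0.4]
finger_gap: 0.0
```

```bash
python3 look.py 4 side 270,80,390,200 wrist 200,100,440,340
```

```text
2.35 [ 679.1 -132.6   47.9] [[0.001, 1.0, 0.006], [-0.009, 0.006, -1.0], [-1.0, 0.001, 0.009]] [-0.4 -0.8 -0.4]
side scale 5.0
wrist scale 2.5
```

View pics/side_4.png

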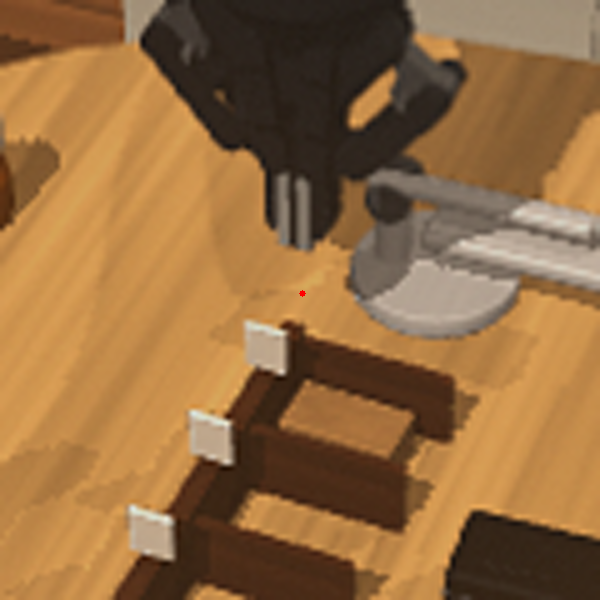

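View pics/wrist_4.png

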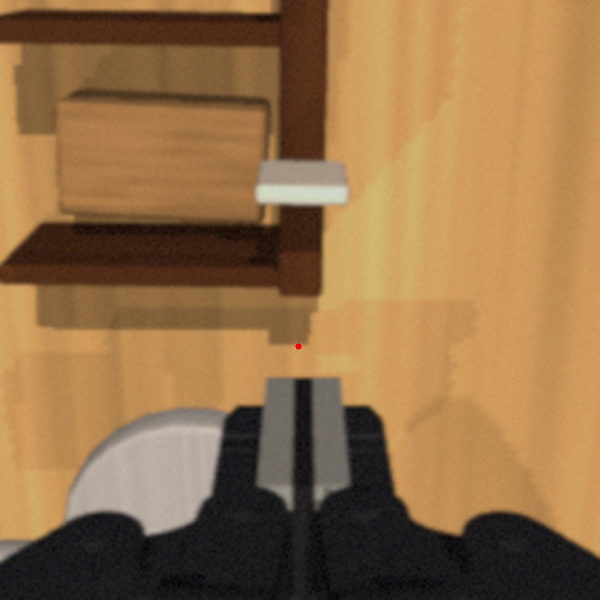

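Request:
{"fn": "move_arm", "kwargs": {"increments": [0, 0, 0, 4, 0, -4, 0, 0, 0, 0, 4, 0, 0, 0, 0, 0, 0, 3, 0, 0, 0, 0, 0, 0, 0, 0, 0, 0]}}

```text
time: 2.85
position: [681.9, -129.0, 39.2]
tcp_rot: [[0.007, 1.0, 0.007], [-0.011, 0.007, -1.0], [-1.0, 0.007, 0.011]]
force: [0.3, -0.4, 0.1]
finger_gap: -0.3
```

Request:
{"fn": "move_arm", "kwargs": {"increments": [0, 0.007, 0, 4, -1, 0, 0, 0, 0, 0, 4, 0, 0, 0, 0, 0, 0, 0, 0, 0, 0]}}

```text
time: 3.15
position: [681.0, -129.1, 30.7]
tcp_rot: [[0.007, 1.0, 0.007], [-0.004, 0.007, -1.0], [-1.0, 0.007, 0.004]]
force: [0.2, -0.6, 0.5]
finger_gap: -0.3
```

Request:
{"fn": "move_arm", "kwargs": {"increments": [0, 0, 0, 5, -1, 0, 0, 0, 0, 0, 5, 0, 0, 0, 0, 0, 0, 4, 0, 0, 0, 0, 0, 0, 0, 0, 0, 0]}}

```text
time: 3.55
position: [679.8, -129.3, 15.2]
tcp_rot: [[0.007, 1.0, 0.006], [-0.004, 0.006, -1.0], [-1.0, 0.007, 0.004]]
force: [0.4, -0.1, 1.1]
finger_gap: -0.2
```

Request:
{"fn": "move_arm", "kwargs": {"increments": [0, 0, 0, 3, 0, 0, 0, 0, 0, 0, 2, 0, 0, 0, 0, 0, 0, 0, 0, 0, 0]}}

```text
time: 3.85
position: [679.9, -129.3, 9.7]
tcp_rot: [[0.007, 1.0, 0.007], [-0.004, 0.007, -1.0], [-1.0, 0.007, 0.004]]
force: [0.2, 0.1, 0.1]
finger_gap: 0.0
```

Request:
{"fn": "move_arm", "kwargs": {"increments": [0, 0, 0, 2, 0, 0, 0, 0, 0, 0, 0, 0, 0, 0]}}

```text
time: 4.05
position: [680.8, -129.5, 9.4]
tcp_rot: [[0.009, 1.0, 0.007], [-0.004, 0.007, -1.0], [-1.0, 0.009, 0.004]]
force: [0.2, -0.5, 0.5]
finger_gap: -0.1
```

```bash
python3 look.py 5 side 280,100,400,220 wrist 200,100,440,340
```

```text
4.05 [ 680.8 -129.5    9.4] [[0.009, 1.0, 0.007], [-0.004, 0.007, -1.0], [-1.0, 0.009, 0.004]] [ 0.2 -0.5  0.5]
side scale 5.0
wrist scale 2.5
```

View pics/side_5.png

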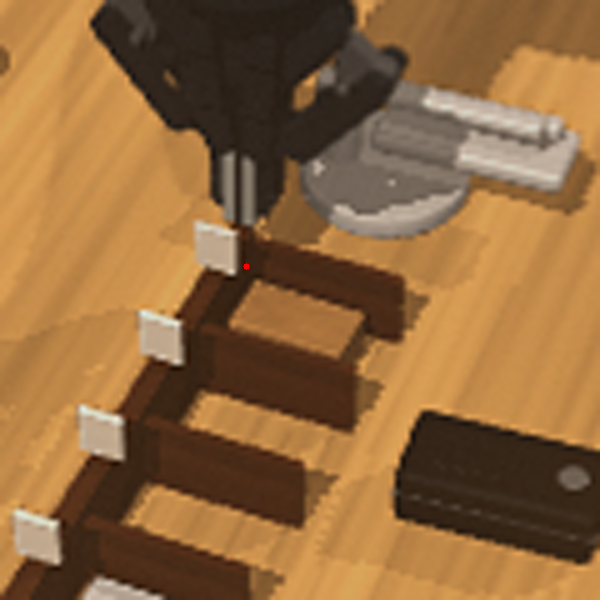

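View pics/wrist_5.png

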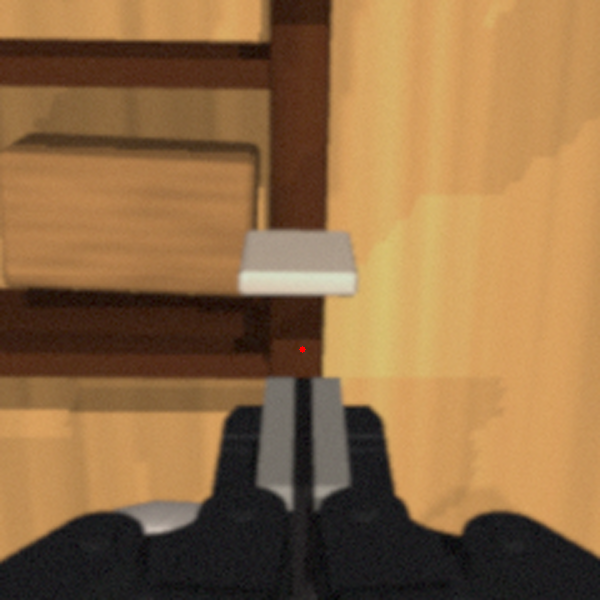

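Request:
{"fn": "move_arm", "kwargs": {"increments": [0, 0, 0, 2.5, -1, 0, 0, 0, 0, 0, 0, 0, 0, 0]}}

```text
time: 4.35
position: [681.5, -129.7, 9.5]
tcp_rot: [[0.012, 1.0, 0.007], [-0.005, 0.007, -1.0], [-1.0, 0.012, 0.005]]
force: [-0.7, 0.6, -1.1]
finger_gap: 0.3
```

Request:
{"fn": "move_arm", "kwargs": {"increments": [0, 0, 0, 2.5, 0, 0, 0, 0, 0, 0, 0, 0, 0, 0]}}

```text
time: 4.55
position: [682.5, -130.0, 9.1]
tcp_rot: [[0.014, 1.0, 0.007], [-0.005, 0.007, -1.0], [-1.0, 0.014, 0.005]]
force: [0.1, -0.8, -0.5]
finger_gap: 0.4
```

Request:
{"fn": "move_arm", "kwargs": {"increments": [0, 0.01, 0, 4, -2, 0, 0, 0, 0, 0, 4, 0, 0, 0]}}

```text
time: 4.75
position: [683.4, -129.6, 8.2]
tcp_rot: [[0.019, 1.0, 0.008], [0.006, 0.007, -1.0], [-1.0, 0.019, -0.005]]
force: [-12.6, 3.2, 24.3]
finger_gap: 0.2
```

Request:
{"fn": "move_arm", "kwargs": {"increments": [0, 0, 0, -10, 0, 0, 0, 0, -0.005, -0.02, -6, -3, 0, 0, 0, 0, 0, 0, 0, 0, 0]}}

```text
time: 5.05
position: [679.9, -130.0, 24.8]
tcp_rot: [[-0.001, 1.0, 0.007], [0.001, 0.007, -1.0], [-1.0, -0.001, -0.001]]
force: [1.0, -0.3, -0.6]
finger_gap: 0.1
```

Request:
{"fn": "move_arm", "kwargs": {"increments": [0, 0, 0, 2, 0, -15, 0, 0, 0, 0, 0, 0, -15, 0, 0, 0, 0, 0, 0, -15, 0, 0, 0, 0, 0, 0, -15, 0]}}

```text
time: 5.45
position: [678.6, -68.5, 20.3]
tcp_rot: [[-0.002, 1.0, 0.005], [-0.001, 0.005, -1.0], [-1.0, -0.002, 0.001]]
force: [0.4, -1.5, 1.5]
finger_gap: -0.0
```

```bash
python3 look.py 6 side 270,100,390,220
```

```text
5.45 [678.6 -68.5  20.3] [[-0.002, 1.0, 0.005], [-0.001, 0.005, -1.0], [-1.0, -0.002, 0.001]] [ 0.4 -1.5  1.5]
side scale 5.0
```

View pics/side_6.png

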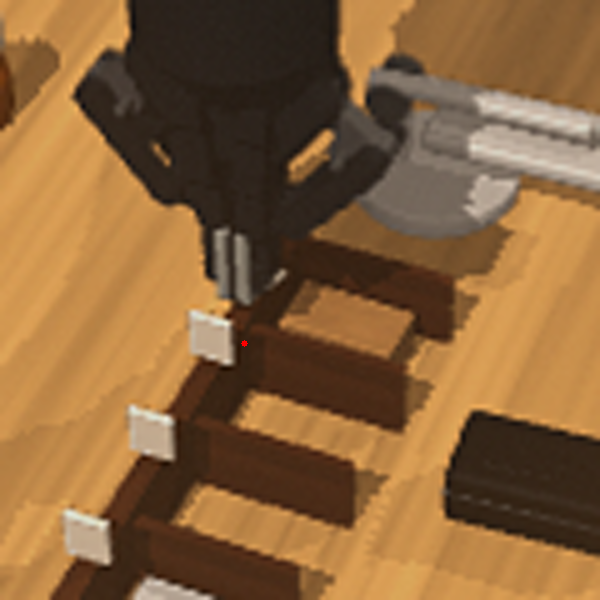

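Request:
{"fn": "move_arm", "kwargs": {"increments": [0, 0, 0, -1, 0, -15, 0, 0, 0, 0, 0, 0, -15, 0, 0, 0, 0, 0, 0, -15, 0, 0, 0, 0, 0, 0, -10, 0]}}

```text
time: 5.9
position: [677.4, -4.3, 20.9]
tcp_rot: [[-0.003, 1.0, 0.008], [0.002, 0.008, -1.0], [-1.0, -0.003, -0.002]]
force: [0.8, -0.9, -0.7]
finger_gap: 0.1
```

```bash
python3 look.py 7 side 260,100,380,220 wrist 200,100,440,340
```

```text
5.9 [677.4  -4.3  20.9] [[-0.003, 1.0, 0.008], [0.002, 0.008, -1.0], [-1.0, -0.003, -0.002]] [ 0.8 -0.9 -0.7]
side scale 5.0
wrist scale 2.5
```

View pics/side_7.png

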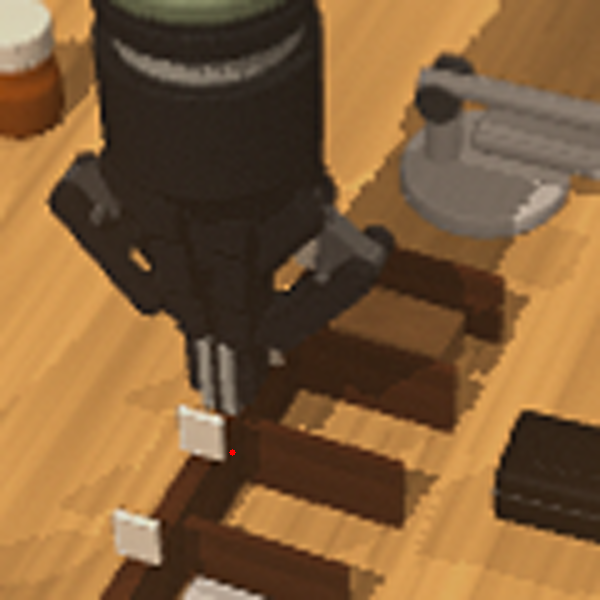

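View pics/wrist_7.png

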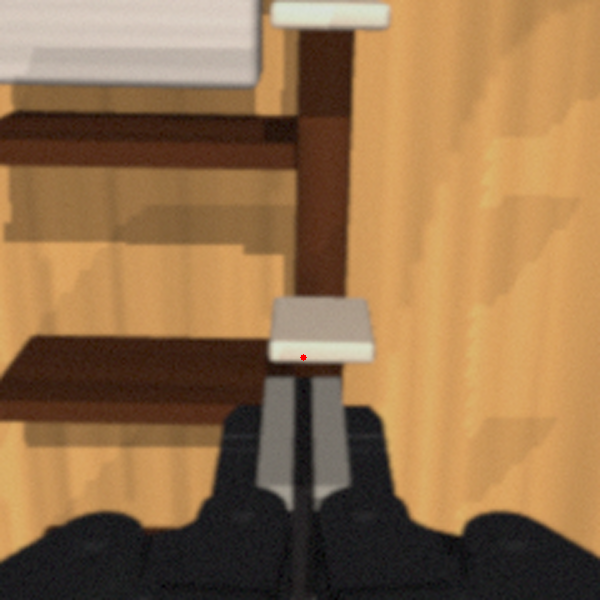

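Request:
{"fn": "move_arm", "kwargs": {"increments": [0, 0, 0, 0, 3, -14, 0, 0, 0, 0, 0, 0, -12, 0, 0, 0, 0, 0, 0, -10, 0, 0, 0, 0, 0, 0, -7, 0]}}

```text
time: 6.4
position: [680.3, 39.6, 20.9]
tcp_rot: [[-0.004, 1.0, 0.007], [-0.0, 0.007, -1.0], [-1.0, -0.004, 0.0]]
force: [-0.2, -1.4, 1.1]
finger_gap: -0.3
```

```bash
python3 look.py 8 side 260,120,380,240 wrist 200,100,440,340
```

```text
6.4 [680.3  39.6  20.9] [[-0.004, 1.0, 0.007], [-0.0, 0.007, -1.0], [-1.0, -0.004, 0.0]] [-0.2 -1.4  1.1]
side scale 5.0
wrist scale 2.5
```

View pics/side_8.png

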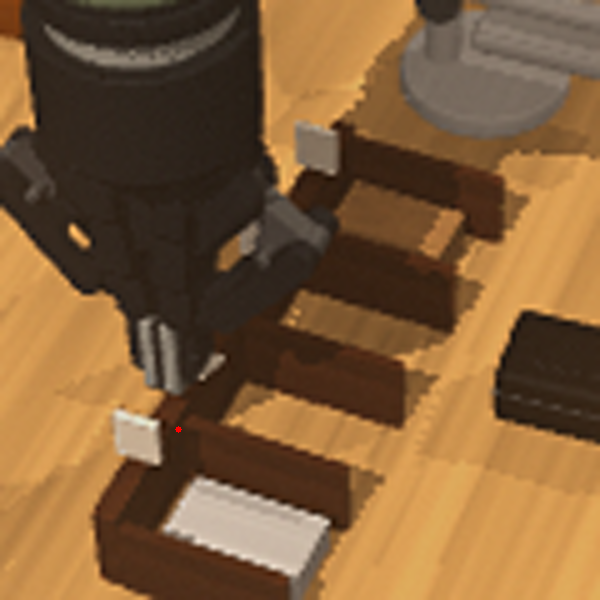

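View pics/wrist_8.png

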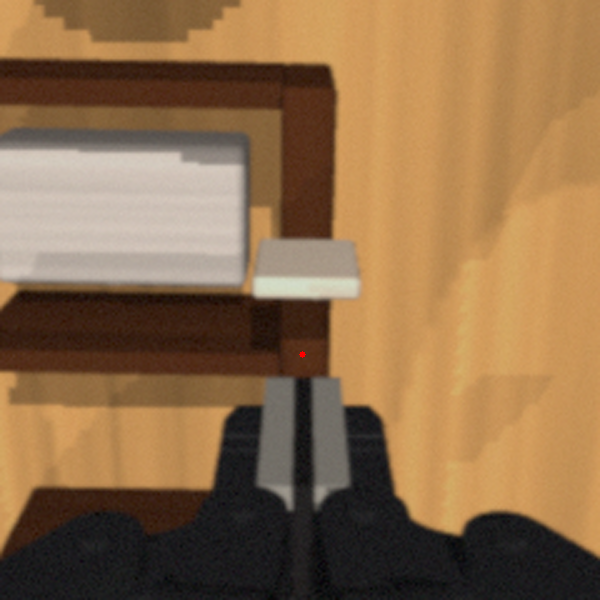

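Request:
{"fn": "move_arm", "kwargs": {"increments": [0, 0, 0, -20, 0, -2, 0, 0, 0, 0, -35, 0, 0, 0, 0, 0, 0, -35, -30, 20, 0, 0, 0, 0, 0, -35, 30, 0.3, 0, 0, 0, 0, -35, 35, 0.5, 0, 0, 0, 0, -35, 35, 0.6, 0, 0, 0, 0, 0, 0, 0.6]}}

```text
time: 7.2
position: [541.9, -78.8, 112.1]
tcp_rot: [[-0.006, 1.0, 0.012], [0.004, 0.012, -1.0], [-1.0, -0.006, -0.004]]
force: [0.9, 0.7, -0.3]
finger_gap: 51.2
```

```bash
python3 look.py 9 side 220,80,460,280 wrist 0,0,640,400
```

```text
7.2 [541.9 -78.8 112.1] [[-0.006, 1.0, 0.012], [0.004, 0.012, -1.0], [-1.0, -0.006, -0.004]] [ 0.9  0.7 -0.3]
side scale 3.0
wrist scale 1.25
```

View pics/side_9.png

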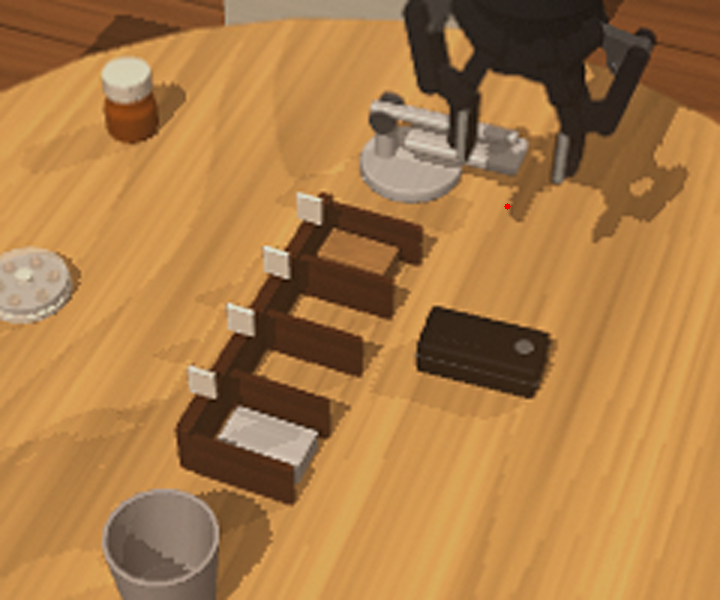

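View pics/wrist_9.png

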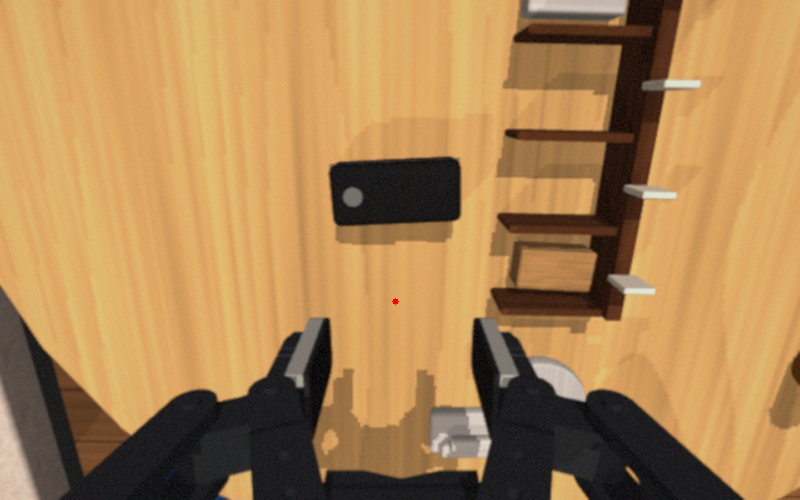

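Request:
{"fn": "move_arm", "kwargs": {"increments": [0.015, 0, 0, 30, -2, 11, 0.6, 0, 0, 0, 40, 0, 0, 0.6, 0, 0, 0, 35, 0, 0, 0.6, 0, 0, 0, 15, 0, 0, 0.6, 0, 0, 0, 0, 0, 0, 0.6]}}

```text
time: 7.8
position: [555.0, -83.9, -7.6]
tcp_rot: [[0.012, 1.0, 0.003], [0.005, 0.003, -1.0], [-1.0, 0.012, -0.005]]
force: [-0.7, 0.2, 0.2]
finger_gap: 51.2
```

```bash
python3 look.py 10 side 300,90,440,230 wrist 160,40,480,280
```

```text
7.8 [555.  -83.9  -7.6] [[0.012, 1.0, 0.003], [0.005, 0.003, -1.0], [-1.0, 0.012, -0.005]] [-0.7  0.2  0.2]
side scale 4.285714285714286
wrist scale 2.5
```

View pics/side_10.png

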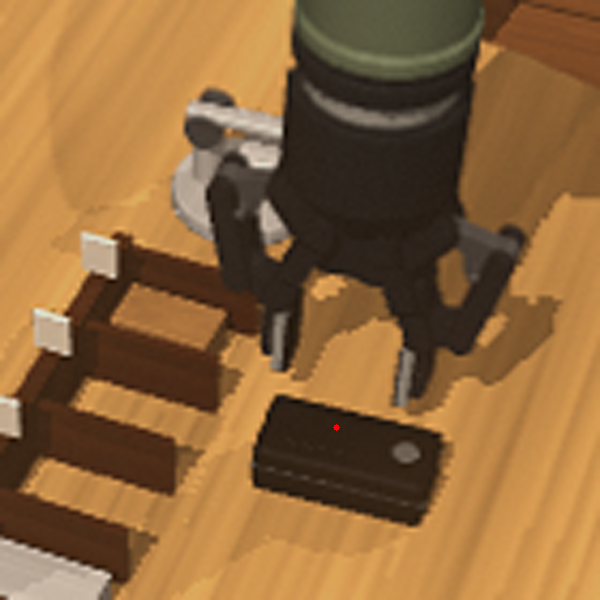

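View pics/wrist_10.png

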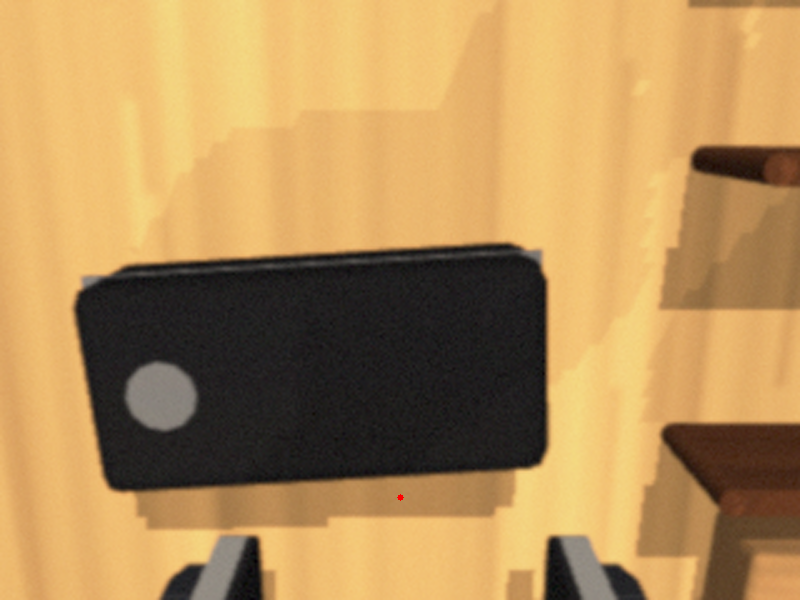

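Request:
{"fn": "move_arm", "kwargs": {"increments": [0, -0.005, -0.012, 8, -12, 3, 0.6, 0, 0, 0, 8, -3, 0, 0.6, 0, 0, 0, 3, 0, 0, 0.6]}}

```text
time: 8.2
position: [545.2, -88.1, -21.7]
tcp_rot: [[0.011, 1.0, 0.004], [-0.004, 0.004, -1.0], [-1.0, 0.011, 0.004]]
force: [0.6, -0.5, -0.4]
finger_gap: 51.5
```

```bash
python3 look.py 11 side 300,90,440,230 wrist 160,40,480,280
```

```text
8.2 [545.2 -88.1 -21.7] [[0.011, 1.0, 0.004], [-0.004, 0.004, -1.0], [-1.0, 0.011, 0.004]] [ 0.6 -0.5 -0.4]
side scale 4.285714285714286
wrist scale 2.5
```

View pics/side_11.png

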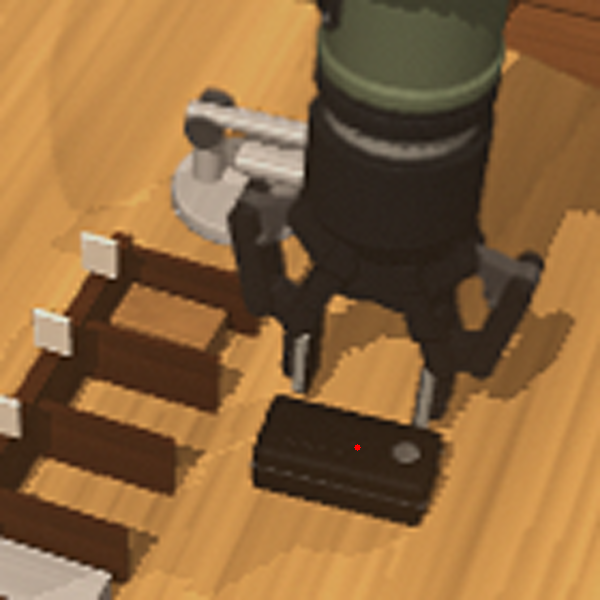

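View pics/wrist_11.png

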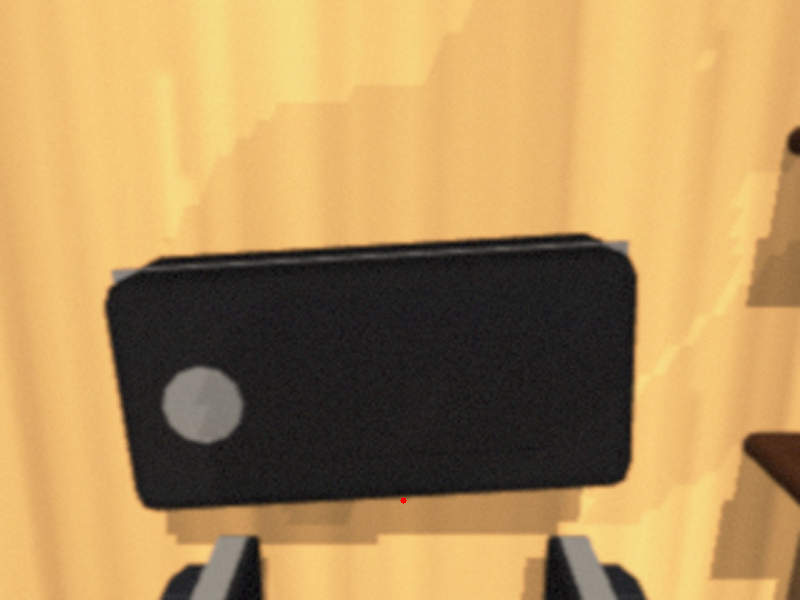

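Request:
{"fn": "move_arm", "kwargs": {"increments": [0, 0.004, -0.011, 5, -3, -8, 0.6, 0, 0, 0, 0, 0, -10, 0.6, 0, 0, 0, 0, 0, -10, 0.6, 0, 0, 0, 0, 0, -10, 0.6, 0, 0, 0, 0, 0, -8, 0.6]}}

```text
time: 8.8
position: [543.3, -39.7, -25.9]
tcp_rot: [[0.002, 1.0, 0.003], [-0.001, 0.003, -1.0], [-1.0, 0.002, 0.001]]
force: [0.3, 0.5, -0.6]
finger_gap: 51.5
```

```bash
python3 look.py 12 side 300,90,440,230 wrist 160,40,480,280
```

```text
8.8 [543.3 -39.7 -25.9] [[0.002, 1.0, 0.003], [-0.001, 0.003, -1.0], [-1.0, 0.002, 0.001]] [ 0.3  0.5 -0.6]
side scale 4.285714285714286
wrist scale 2.5
```

View pics/side_12.png

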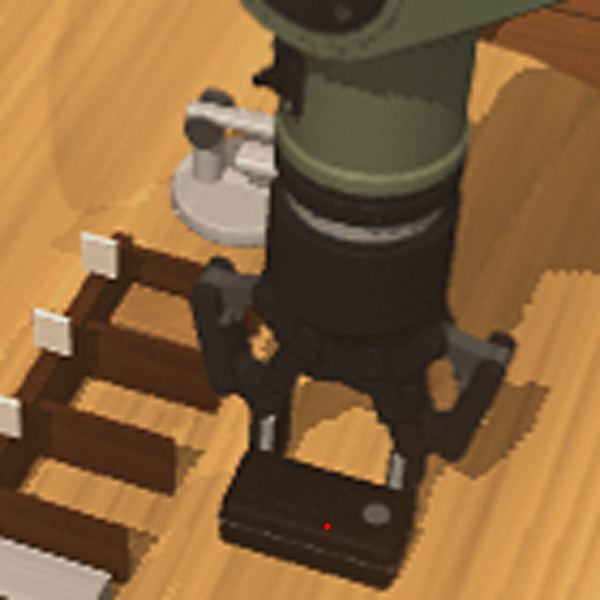

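View pics/wrist_12.png

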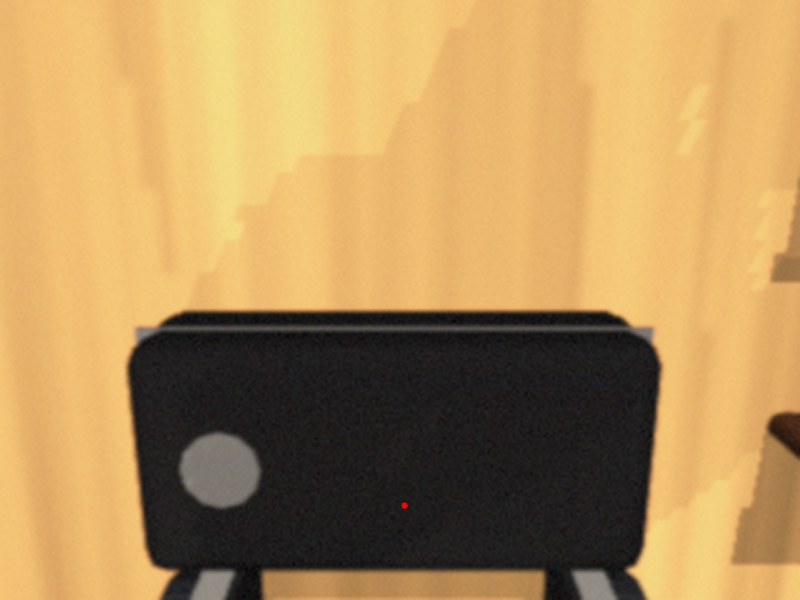

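Request:
{"fn": "move_arm", "kwargs": {"increments": [0, 0, 0, 0, 0, -8, 0.6, 0, 0, 0, 0, 0, -7, 0.6, 0, 0, 0, 0, 0, -5, 0.6, 0, 0, 0, 0, 0, -3, 0.6]}}

```text
time: 9.3
position: [543.3, -14.8, -25.8]
tcp_rot: [[0.002, 1.0, 0.004], [-0.001, 0.004, -1.0], [-1.0, 0.002, 0.001]]
force: [-0.6, -0.1, 0.1]
finger_gap: 51.1
```

```bash
python3 look.py 13 side 260,110,420,250 wrist 160,0,640,360
```

```text
9.3 [543.3 -14.8 -25.8] [[0.002, 1.0, 0.004], [-0.001, 0.004, -1.0], [-1.0, 0.002, 0.001]] [-0.6 -0.1  0.1]
side scale 4.285714285714286
wrist scale 1.6666666666666667
```

View pics/side_13.png

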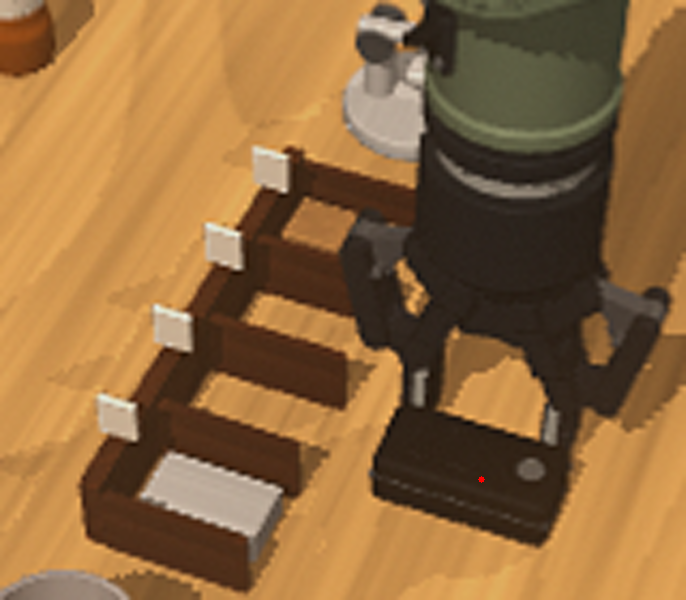

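View pics/wrist_13.png

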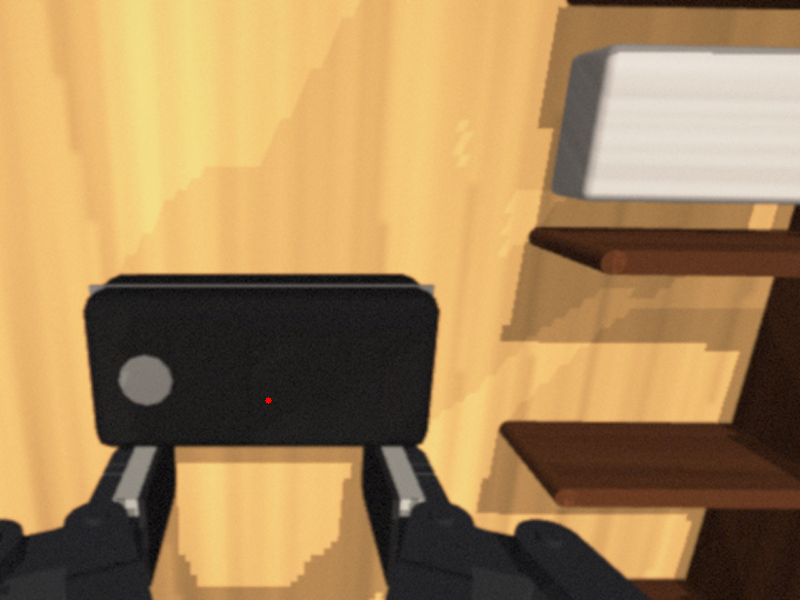

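Run:
```python
from h import *
import pickle
f=pickle.load(open('wrist_13.pkl','rb'))
k=800/480
R=lambda p,z: ray(f,[(p[0]+.5)/k-.5+160,(p[1]+.5)/k-.5],z).round(1)
print('div55 -y',R((607,272),34),'exp y',-12.4+52.5); print('div0 -y',R((562,503),34),'exp',-14.9)
print('case -y top',R((110,444),28),R((418,444),28)); print('case +y seam',R((92,288),14),R((435,288),14))
```

```text
div55 -y [611.2  42.   34. ] exp y 40.1
div0 -y [611.1 -12.5  34. ] exp -14.9
case -y top [506.   -0.8  28. ] [578.2  -0.6  28. ]
case +y seam [500.9  33.2  14. ] [582.7  33.6  14. ]
```

Request:
{"fn": "move_arm", "kwargs": {"increments": [0, 0, 0, 0, 0, -4, 0.6, 0, 0, 0, 0, 0, 0, 0.6]}}

```text
time: 9.6
position: [543.4, -10.8, -25.8]
tcp_rot: [[0.002, 1.0, 0.004], [-0.001, 0.004, -1.0], [-1.0, 0.002, 0.001]]
force: [1.0, 0.1, -0.0]
finger_gap: 51.0
```

Request:
{"fn": "move_arm", "kwargs": {"increments": [0, 0, 0, 0, 0, 12, 0.6, 0, 0, 0, 0, 0, 12, 0.6, 0, 0, 0, -40, 0, 0, 0.4, 0, 0, 0, -45, 0, 0, 0.1, 0, 0, 0, -20, -35, -15, 0.1, 0, 0, 0, 0, -30, -30, 0.1, -0.14, 0, 0, 0, 0, 0, 0.1, -0.14, 0, 0, 0, 0, 0, 0.1]}}

```text
time: 10.4
position: [477.0, 1.7, 83.4]
tcp_rot: [[0.003, 0.96, 0.281], [-0.002, 0.281, -0.96], [-1.0, 0.002, 0.003]]
force: [0.7, -1.0, 0.9]
finger_gap: 8.3
```

Request:
{"fn": "move_arm", "kwargs": {"increments": [-0.14, 0, 0, 0, 0, 0, 0.1, -0.14, 0, 0, 0, 0, 0, 0.1, -0.14, 0, 0, 0, 0, 0, 0.1, -0.14, 0, 0, 0, 0, 0, 0.1, -0.14, 0, 0, 0, 0, 0, 0.1, -0.14, 0, 0, 0, 0, 0, 0.1, -0.14, 0, 0, 0, 0, 0, 0.1, -0.14, 0, 0, 0, 0, 0, 0.1]}}

```text
time: 11.2
position: [477.0, -7.8, 84.7]
tcp_rot: [[0.005, 0.127, 0.992], [-0.005, 0.992, -0.127], [-1.0, -0.004, 0.006]]
force: [-0.9, -0.0, -0.9]
finger_gap: 8.3
```

Request:
{"fn": "move_arm", "kwargs": {"increments": [-0.125, 0, 0, 0, 0, 0, 0.1, 0, 0, 0, 0, 13, 0, 0.1, 0, 0, 0, 0, 12, -3, 0.1, 0, 0, 0, 0, 0, 0, 0.1]}}

```text
time: 11.6
position: [473.9, 15.4, 84.7]
tcp_rot: [[0.005, 0.006, 1.0], [-0.005, 1.0, -0.006], [-1.0, -0.005, 0.005]]
force: [0.6, 0.0, -0.2]
finger_gap: 8.2
```

```bash
python3 look.py 14 side 260,110,460,260 wrist 160,0,480,240
```

```text
11.6 [473.9  15.4  84.7] [[0.005, 0.006, 1.0], [-0.005, 1.0, -0.006], [-1.0, -0.005, 0.005]] [ 0.6  0.  -0.2]
side scale 4.0
wrist scale 2.5
```

View pics/side_14.png

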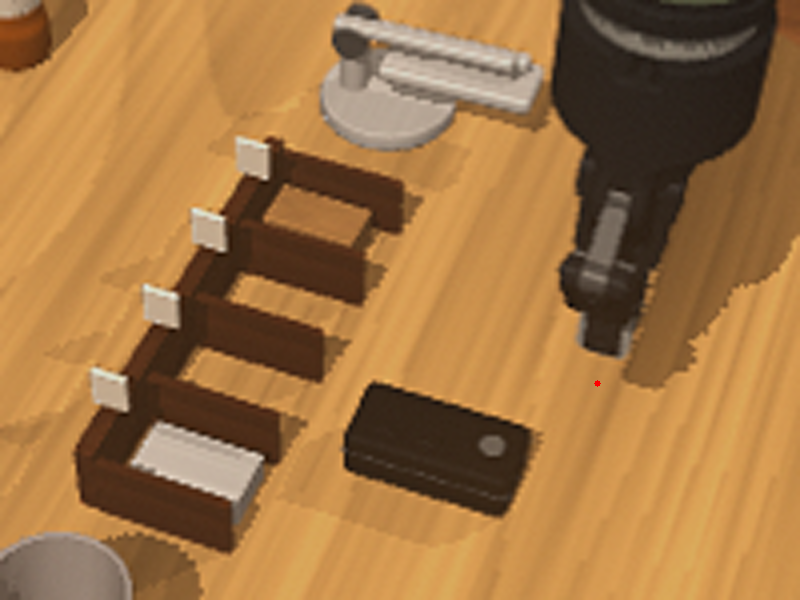

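View pics/wrist_14.png

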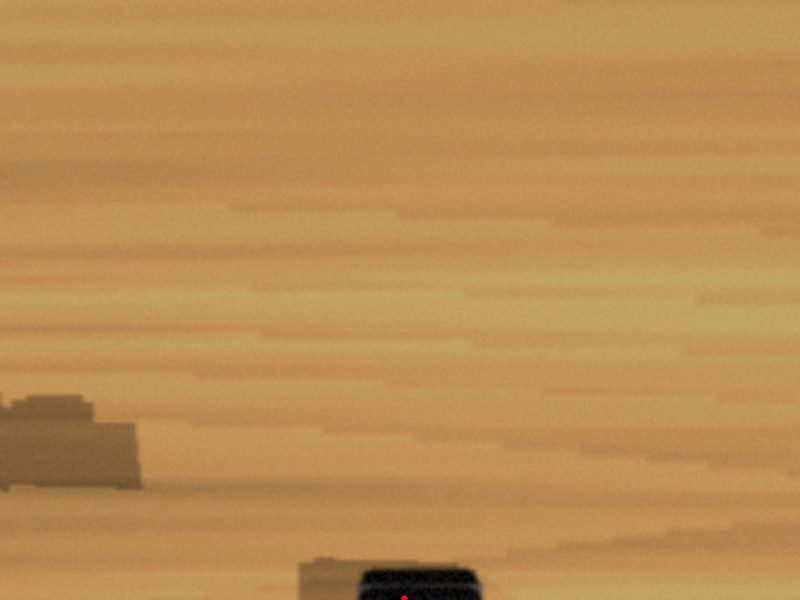

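```bash
python3 - <<'E'
from h import *
import pickle
f=pickle.load(open('wrist_14.pkl','rb'))
R=lambda p,z: ray(f,[(p[0]+.5)/2.5-.5+160,(p[1]+.5)/2.5-.5],z).round(1)
print(R((360,588),14),R((483,588),14),f['pose'][:3,3])
f=pickle.load(open('side_14.pkl','rb'))
# side view: same camera for case and gap
R=lambda p,z: ray(f,[(p[0]+.5)/4-.5+260,(p[1]+.5)/4-.5+110],z).round(1)
print('case +y bottom',R((346,468),0),R((503,515),0)); 
print('case seam +y',R((346,448),14),R((508,497),14)); 
print('div55 bottom nose +y face',R((279,462),0),'div0',R((323,381),0), 'div110',R((232,552),0), 'div-55',R((362,304),0))
E
python3 look.py 15 scene 220,160,380,300
```

```text
[503.6   1.3  14. ] [503.7  39.3  14. ] [392.11039531  16.38963727 257.98480579]
case +y bottom [579.1  35.4  -0. ] [502.7  34.1   0. ]
case seam +y [579.6  34.8  14. ] [501.6  34.1  14. ]
div55 bottom nose +y face [609.4  43.8  -0. ] div0 [608.5 -10.6   0. ] div110 [609.6  99.6  -0. ] div-55 [608.8 -65.6   0. ]
11.7 [474.4  14.7  84.8] [[0.006, 0.005, 1.0], [-0.005, 1.0, -0.005], [-1.0, -0.005, 0.006]] [ 0.7 -0.1  1. ]
scene scale 4.285714285714286
```

View pics/scene_15.png

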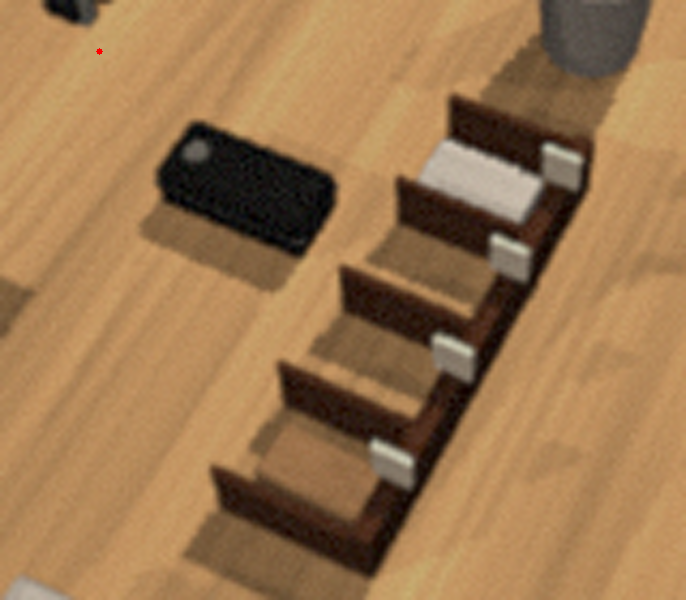

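Request:
{"fn": "move_arm", "kwargs": {"increments": [0, 0.006, 0.005, 35, 3, -4, 0.1, 0, 0, 0, 35, 0, -4, 0.1, 0, 0, 0, 20, 0, -2, 0.1, 0, 0, 0, 0, 0, 0, 0.1]}}

```text
time: 12.15
position: [468.6, 16.5, -5.2]
tcp_rot: [[0.008, 0.007, 1.0], [-0.002, 1.0, -0.007], [-1.0, -0.002, 0.008]]
force: [-0.8, 0.2, -0.3]
finger_gap: 8.4
```

Request:
{"fn": "move_arm", "kwargs": {"increments": [0, 0.008, 0.002, 10, 2, 0, 0.1, 0, 0, 0, 7, 0, 0, 0.1, 0, 0, 0, 0, 0, 0, 0.1]}}

```text
time: 12.45
position: [471.1, 18.2, -21.5]
tcp_rot: [[0.003, 0.008, 1.0], [-0.0, 1.0, -0.008], [-1.0, -0.0, 0.003]]
force: [-0.5, 0.5, -0.4]
finger_gap: 8.8
```

```bash
python3 look.py 16 side 300,130,440,270
```

```text
12.45 [471.1  18.2 -21.5] [[0.003, 0.008, 1.0], [-0.0, 1.0, -0.008], [-1.0, -0.0, 0.003]] [-0.5  0.5 -0.4]
side scale 4.285714285714286
```

View pics/side_16.png

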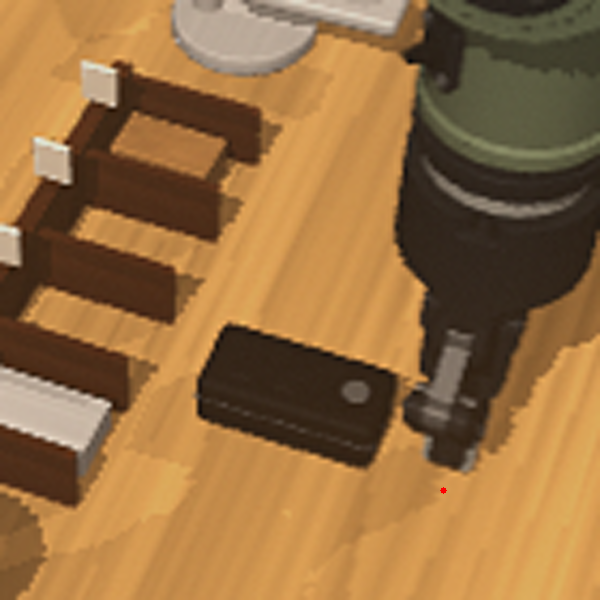

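Request:
{"fn": "move_arm", "kwargs": {"increments": [-0.005, 0, 0, 0, 0, 12, 0.1, 0, 0, 0, 0, 0, 10, 0.1, 0, 0, 0, 0, 0, 9, 0.1, 0, 0, 0, 0, 0, 7, 0.1, 0, 0, 0, 0, 0, 4, 0.1]}}

```text
time: 13.0
position: [517.5, 17.7, -18.3]
tcp_rot: [[0.008, 0.003, 1.0], [-0.001, 1.0, -0.003], [-1.0, -0.001, 0.008]]
force: [0.3, 1.0, -0.7]
finger_gap: 8.4
```

```bash
python3 look.py 17 side 280,130,420,270 scene 220,160,380,300
```

```text
13.0 [517.5  17.7 -18.3] [[0.008, 0.003, 1.0], [-0.001, 1.0, -0.003], [-1.0, -0.001, 0.008]] [ 0.3  1.  -0.7]
side scale 4.285714285714286
scene scale 4.285714285714286
```

View pics/side_17.png

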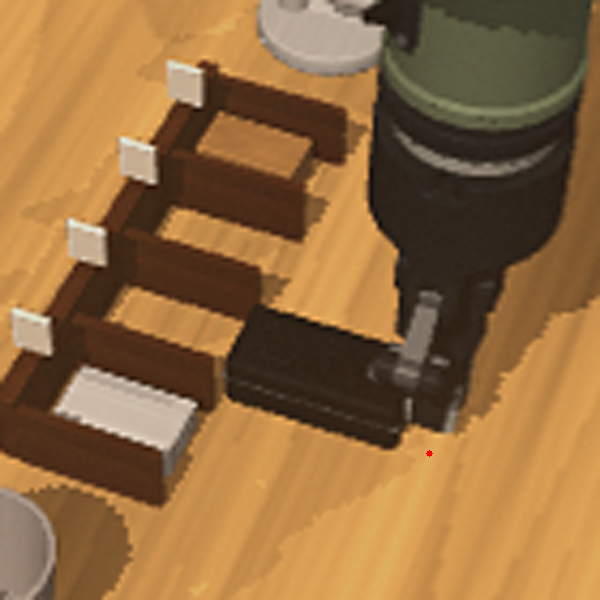

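View pics/scene_17.png

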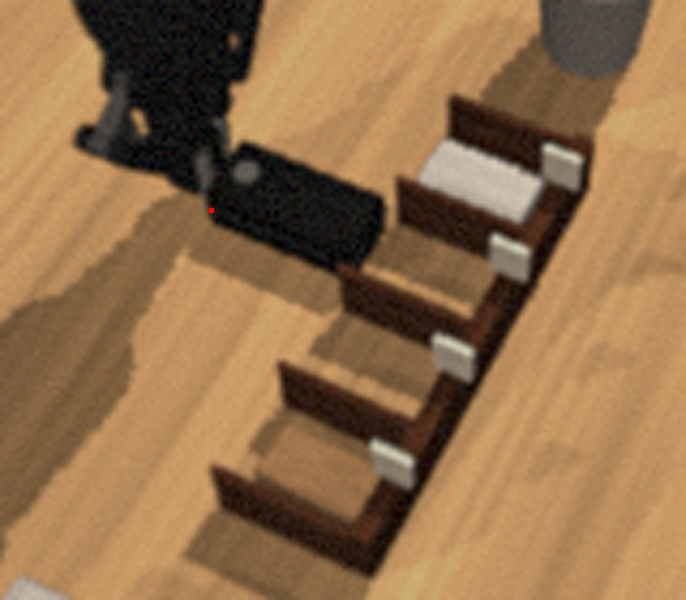

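Run:
```python
from h import *
import pickle
def mk(n,k,o):
    f=pickle.load(open(n,'rb')); return lambda p,z: ray(f,[(p[0]+.5)/k-.5+o[0],(p[1]+.5)/k-.5+o[1]],z).round(1)
k=600/140
R=mk('side_17.pkl',k,(280,130))
print('case bottom',R((230,398),0),R((390,447),0),'seam',R((229,382),14),R((400,430),14)); print('div55',R((215,408),0),'div0 top',R((262,268),34),'div55 top',R((217,358),34))
k=600/140
R=mk('scene_17.pkl',k,(220,160))
print('case bottom -y',R((335,272),0),R((212,222),0),'div0 -y top',R((342,268),34),'div55',R((399,178),34),'case top +y',R((384,198),28))
```

```text
case bottom [605.   35.1  -0. ] [531.1  34.5   0. ] seam [604.5  37.5  14. ] [527.4  34.8  14. ]
div55 [609.   42.8   0. ] div0 top [609.1 -13.   34. ] div55 top [608.1  42.3  34. ]
case bottom -y [596.7   3.3   0. ] [529.8   2.3   0. ] div0 -y top [610.6 -11.8  34. ] div55 [610.9  43.5  34. ] case top +y [607.7  34.   28. ]
```

Request:
{"fn": "move_arm", "kwargs": {"increments": [0, 0, 0, 0, 0, -8, 0.1, 0, 0, 0, -10, 0, -4, 0.4, 0, 0, 0, -40, 0, 0, 1, 0, 0, 0, -30, -1, 20, 1, 0, 0, 0, 0, -1, 25, 1, 0, 0, 0, 0, 0, 0, 1]}}

```text
time: 13.7
position: [543.8, 16.4, 64.8]
tcp_rot: [[0.001, 0.003, 1.0], [-0.0, 1.0, -0.003], [-1.0, -0.0, 0.001]]
force: [-1.1, 0.3, -0.0]
finger_gap: 80.0
```

Request:
{"fn": "move_arm", "kwargs": {"increments": [0, 0, 0, 35, -1, 5, 1, 0, 0, 0, 30, 0, 0, 1, 0, 0, 0, 10, 0, 0, 1, 0, 0, 0, 0, 0, 0, 1]}}

```text
time: 14.1
position: [546.7, 15.5, -9.2]
tcp_rot: [[0.002, 0.003, 1.0], [-0.001, 1.0, -0.003], [-1.0, -0.001, 0.002]]
force: [-1.0, -0.4, -0.0]
finger_gap: 85.6
```

```bash
python3 look.py 18 side 280,130,420,270
```

```text
14.1 [546.7  15.5  -9.2] [[0.002, 0.003, 1.0], [-0.001, 1.0, -0.003], [-1.0, -0.001, 0.002]] [-1.  -0.4 -0. ]
side scale 4.285714285714286
```

View pics/side_18.png

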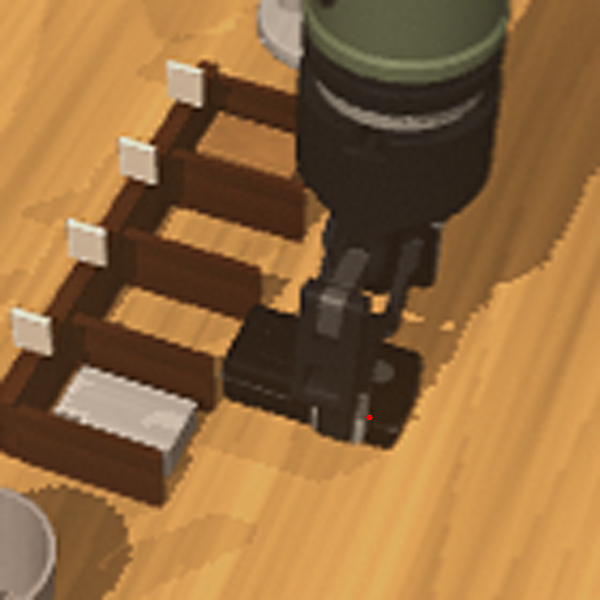

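Request:
{"fn": "move_arm", "kwargs": {"increments": [0, 0, 0, 6, 0, 10, 1, 0, 0, 0, 6, 0, 4, 0.7, 0, 0, 0, 0, 0, 0, 0.5, 0, 0, 0, 0, 0, 0, 0.47, 0, 0, 0, 0, 0, 0, 0.46]}}

```text
time: 14.65
position: [565.3, 15.3, -17.4]
tcp_rot: [[0.009, 0.002, 1.0], [-0.001, 1.0, -0.002], [-1.0, -0.001, 0.009]]
force: [0.2, 1.4, 0.3]
finger_gap: 39.3
```

```bash
python3 look.py 19 side 280,130,420,270
```

```text
14.65 [565.3  15.3 -17.4] [[0.009, 0.002, 1.0], [-0.001, 1.0, -0.002], [-1.0, -0.001, 0.009]] [0.2 1.4 0.3]
side scale 4.285714285714286
```

View pics/side_19.png

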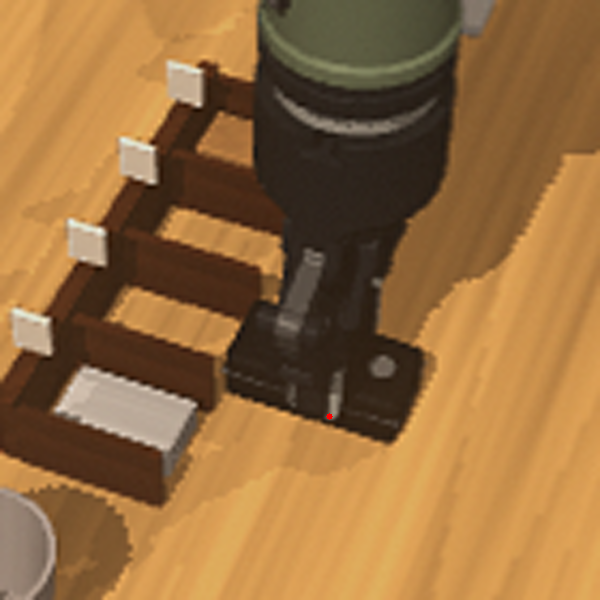

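Request:
{"fn": "move_arm", "kwargs": {"increments": [0, 0, 0, 0, 0, 0, 0.8, 0, 0, 0, 0, 0, 0, 1, 0, 0, 0, 0, 0, 0, 1, 0, 0, 0, -40, 0, 0, 1, 0, 0, 0, -45, 0, -10, 0.6, 0, 0, 0, 0, 0, -45, 0.1, 0, 0, 0, 0, 0, -30, 0.1, 0, 0, 0, 0, 0, 0, 0.1]}}

```text
time: 15.5
position: [477.7, 15.1, 70.2]
tcp_rot: [[0.01, 0.002, 1.0], [-0.002, 1.0, -0.002], [-1.0, -0.002, 0.01]]
force: [0.2, -0.3, 0.6]
finger_gap: 28.2
```

```bash
python3 look.py 20 side 280,130,420,270 scene 220,160,380,300
```

```text
15.5 [477.7  15.1  70.2] [[0.01, 0.002, 1.0], [-0.002, 1.0, -0.002], [-1.0, -0.002, 0.01]] [ 0.2 -0.3  0.6]
side scale 4.285714285714286
scene scale 4.285714285714286
```

View pics/side_20.png

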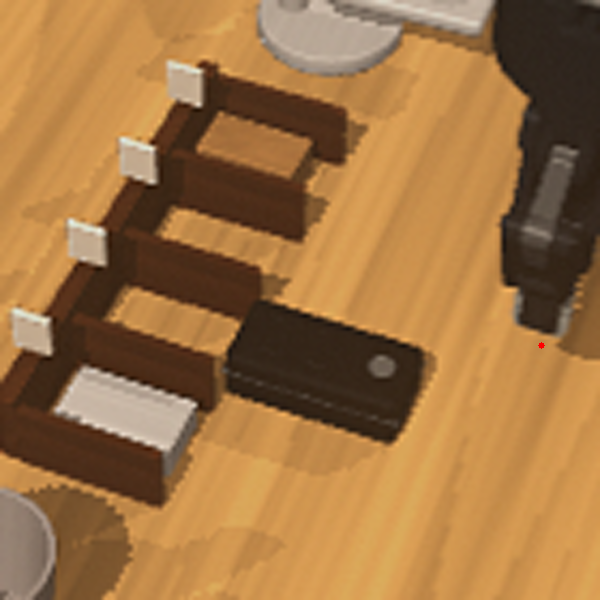

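View pics/scene_20.png

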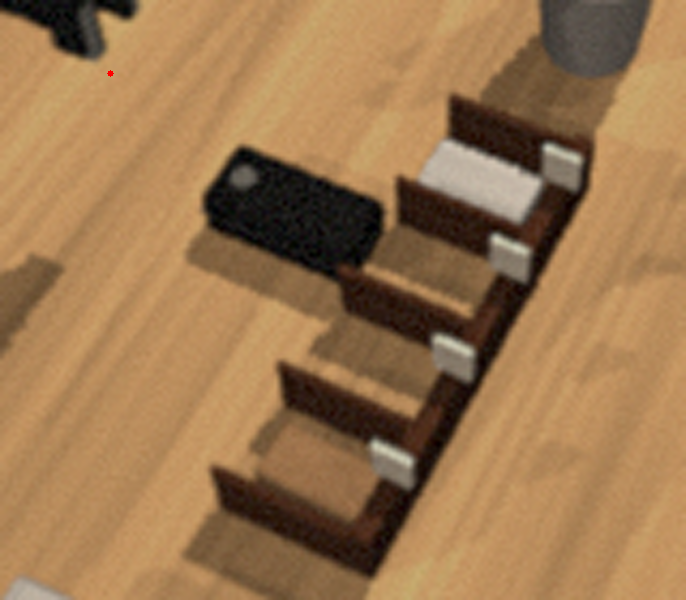

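Request:
{"fn": "move_arm", "kwargs": {"increments": [0, 0.008, 0.002, 35, 0, 3, 0.1, 0, 0, 0, 35, 0, 3, 0.1, 0, 0, 0, 14, 0, 0, 0.1, 0, 0, 0, 4, 0, 0, 0.1, 0, 0, 0, 0, 0, 0, 0.1]}}

```text
time: 16.1
position: [498.3, 13.1, -18.4]
tcp_rot: [[0.016, 0.003, 1.0], [-0.002, 1.0, -0.003], [-1.0, -0.002, 0.016]]
force: [-0.4, 0.1, 0.3]
finger_gap: 8.6
```

Request:
{"fn": "move_arm", "kwargs": {"increments": [0, 0.016, 0, 3, 3, 8, 0.1, 0, 0, 0, 1, 0, 9, 0.1, 0, 0, 0, 0, 0, 8, 0.1, 0, 0, 0, 0, 0, 8, 0.1, 0, 0, 0, 0, 0, 6, 0.1]}}

```text
time: 16.6
position: [542.7, 15.5, -19.6]
tcp_rot: [[0.004, 0.003, 1.0], [-0.003, 1.0, -0.003], [-1.0, -0.003, 0.004]]
force: [-0.6, 0.2, 0.3]
finger_gap: 8.6
```

```bash
python3 look.py 21 side 280,130,420,270 scene 220,160,380,300
```

```text
16.6 [542.7  15.5 -19.6] [[0.004, 0.003, 1.0], [-0.003, 1.0, -0.003], [-1.0, -0.003, 0.004]] [-0.6  0.2  0.3]
side scale 4.285714285714286
scene scale 4.285714285714286
```

View pics/side_21.png

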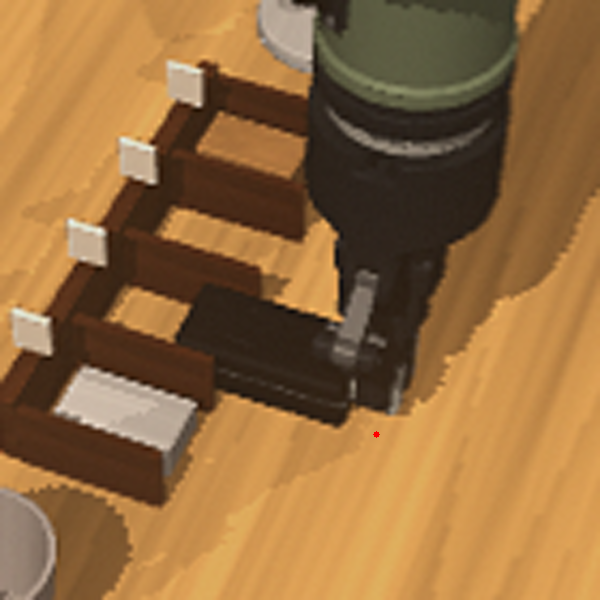

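View pics/scene_21.png

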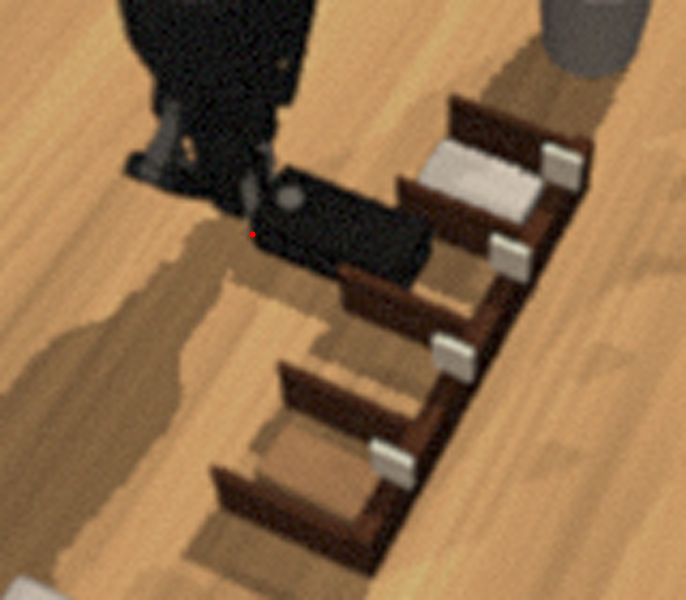

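Request:
{"fn": "move_arm", "kwargs": {"increments": [0, 0, 0, 0, 0, 9, 0.1, 0, 0, 0, 0, 0, 8, 0.1, 0, 0, 0, 0, 0, 7, 0.1, 0, 0, 0, 0, 0, 5, 0.1]}}

```text
time: 17.1
position: [572.8, 15.5, -19.5]
tcp_rot: [[0.003, 0.003, 1.0], [-0.003, 1.0, -0.003], [-1.0, -0.003, 0.003]]
force: [-1.3, -0.4, 1.1]
finger_gap: 8.5
```

Request:
{"fn": "move_arm", "kwargs": {"increments": [0, 0, 0, 0, 0, 5, 0.1, 0, 0, 0, 0, 0, 4, 0.1]}}

```text
time: 17.3
position: [582.7, 15.5, -19.6]
tcp_rot: [[0.003, 0.003, 1.0], [-0.003, 1.0, -0.003], [-1.0, -0.003, 0.003]]
force: [-1.2, -0.3, 1.5]
finger_gap: 9.1
```

```bash
python3 look.py 22 side 280,130,420,270 scene 220,160,380,300
```

```text
17.3 [582.7  15.5 -19.6] [[0.003, 0.003, 1.0], [-0.003, 1.0, -0.003], [-1.0, -0.003, 0.003]] [-1.2 -0.3  1.5]
side scale 4.285714285714286
scene scale 4.285714285714286
```

View pics/side_22.png

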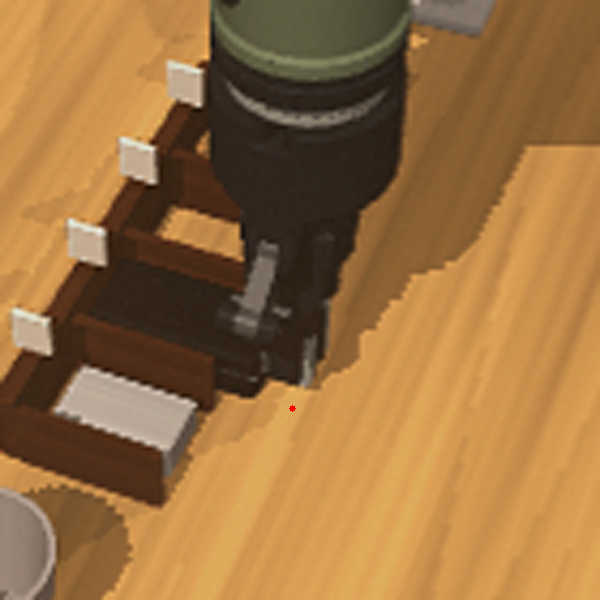

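View pics/scene_22.png

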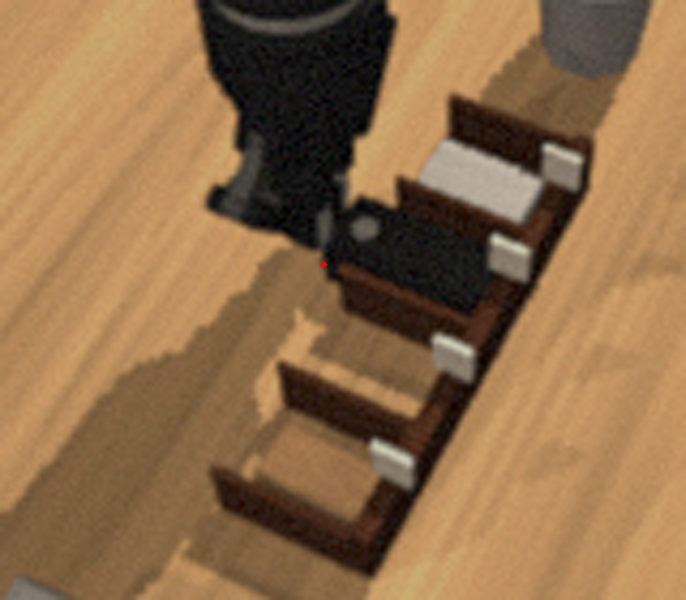

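Nearly home: no rail contact force yet. Pressing on in small steps.

Request:
{"fn": "move_arm", "kwargs": {"increments": [0, 0, 0, 0, 0, 3, 0.1]}}

```text
time: 17.5
position: [584.4, 15.6, -19.8]
tcp_rot: [[-0.0, 0.003, 1.0], [-0.003, 1.0, -0.003], [-1.0, -0.003, -0.0]]
force: [-8.9, -0.1, 6.4]
finger_gap: 8.5
```

Request:
{"fn": "move_arm", "kwargs": {"increments": [0, 0, 0, 0, 0, 3, 0.1]}}

```text
time: 17.6
position: [584.1, 15.7, -20.3]
tcp_rot: [[-0.008, 0.002, 1.0], [-0.002, 1.0, -0.002], [-1.0, -0.002, -0.008]]
force: [-9.3, -0.9, 6.9]
finger_gap: 8.6
```

Request:
{"fn": "move_arm", "kwargs": {"increments": [0, 0, 0, 0, 0, -8, 0.1, 0, 0, 0, 0, 0, -20, 0.1, 0, 0, 0, -15, 0, -25, 0.1, 0, 0, 0, -40, 0, -20, 0.1, 0, 0, 0, -40, 0, -20, 0.1, 0, 0, 0, 0, 0, 0, 0.1]}}

```text
time: 18.2
position: [486.7, 16.3, 76.1]
tcp_rot: [[-0.007, 0.002, 1.0], [-0.002, 1.0, -0.002], [-1.0, -0.002, -0.007]]
force: [-0.0, 0.4, -0.3]
finger_gap: 8.7
```

```bash
python3 look.py 23 side 240,90,440,290 scene 200,120,400,320
python3 - <<'E'
from h import *
import pickle
f=pickle.load(open('side_23.pkl','rb'))
i=f['color'];cv2.imwrite('pics/fin.png',cv2.resize(i[150:240,270:370],None,fx=6,fy=6,interpolation=cv2.INTER_CUBIC))
E
```

```text
18.2 [486.7  16.3  76.1] [[-0.007, 0.002, 1.0], [-0.002, 1.0, -0.002], [-1.0, -0.002, -0.007]] [-0.   0.4 -0.3]
side scale 3.0
scene scale 3.0
```

View pics/side_23.png

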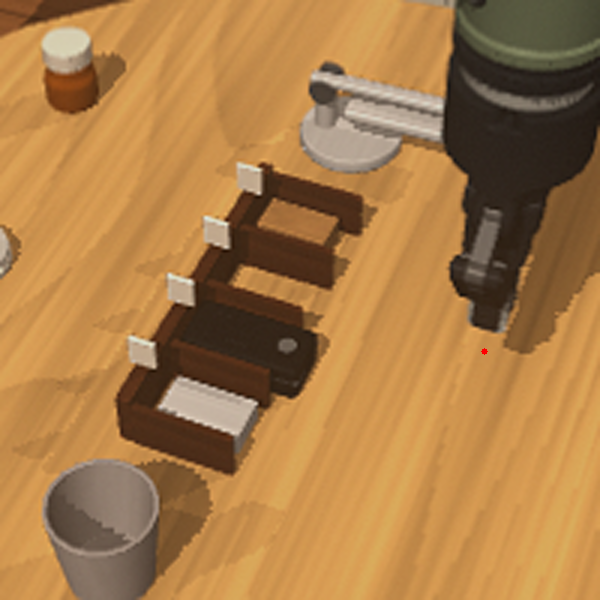

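View pics/scene_23.png

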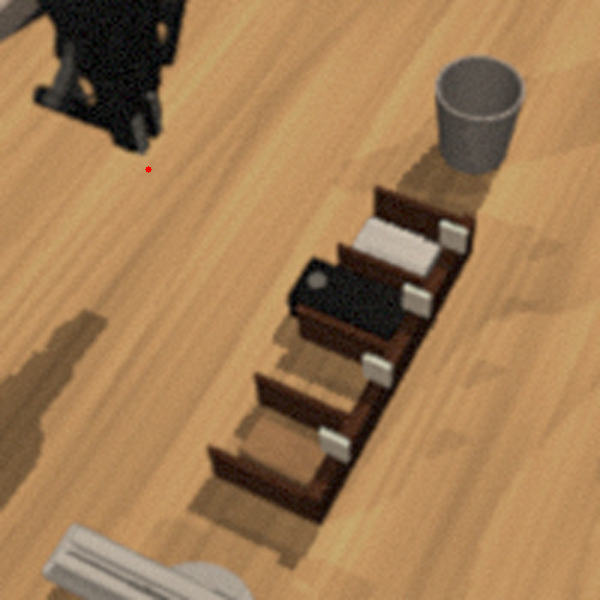

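View pics/fin.png

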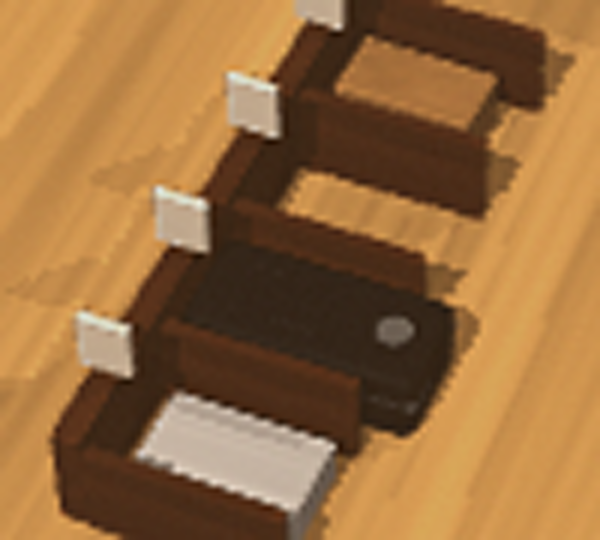

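Run:
```python
from h import *
import pickle
f=pickle.load(open('side_23.pkl','rb'))
R=lambda p,z: ray(f,[(p[0]+.5)/6-.5+270,(p[1]+.5)/6-.5+150],z).round(1)
print('tail',R((408,436),0),R((455,315),28),'nose div55',R((360,455),0))
```

```text
tail [597.7  31.6   0. ] [593.8   2.1  28. ] nose div55 [608.8  44.3   0. ]
```

```bash
python3 -c "
from cell import job
print(job.sign_off())"
```

```text
the job is handed in; nothing more can be done
None
```

The job is done and handed in at about 18 s of the 61 s allowed. The lamp stands at the rack's -y end, so I counted from there.

**Tabs:** With shut fingers I ran along the back rail from the lamp end and bent tabs d, c and b in turn. I lifted off before tab a. Pictures showed tabs d and b bent under the finger. They were less clear for c, but the same run passed right over it. All four tabs stand upright in the last pictures.

**Case:** I slid it flat into gap_b, the third gap from the lamp. First I pushed it sideways with both fingertips, then centred it once between the open jaws without gripping or lifting. Then I pushed it in from behind until it stopped against the rail at about 9 N.

**Last checks:**
- **Fit:** the case's tail stands about 11 to 15 mm out of the gap, against the expected 14 mm. It lies flat between its dividers.
- **Other items:** the cup, tin and carton look unmoved by eye, and the gripper is clear of everything.

**What disagreed:**
- **Fingertip height:** the reported tool point lay about 32 mm below the real fingertips. The pictures showed it, and touching the rail end lightly, at about 24 N, confirmed it. I corrected all heights for it.
- **Cameras:** they differed by 2 to 4 mm sideways, which is why I stopped to centre the case at the gap's mouth.

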